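# Reload the rotary valve tester

### The arm

A 6-joint arm with a two-finger parallel gripper is mounted at the origin on the work surface. World frame = base frame: x ahead of the robot, y to its left, z up, the work surface at z = 0. Lengths are in m, angles in rad, forces in N, time in s.
With the tool pointing down it reaches from about 0.275 to 0.825 m from the base axis. Payload 4.9 kg.
Tool frame: the origin (TCP) lies between the finger pads; the fingertips stand 8 mm ahead of it and the grasp point (between the pads) lies 11 mm behind it; z points along the fingers, y is the line along which they close (so a half turn about z gives the same grasp; the last joint's range is limited). The gripper opens to 85 mm and grips with 20 to 120 N. Pads are 22 mm wide; open, the fingers measure 114 mm over their backs; the gripper's body (76 mm by 85 mm) begins 54 mm behind the grasp point. The pads swing forward as they close: fully open they stand 13 mm farther back than shut.
Start: joints at [0.971, 0.326, -0.193, 1.052, 0, 1.437], TCP at [0.247, 0.491, 0.239] pointing down, gripper open.
Joint ranges: [-2.65, 2.65], [-0.97, 1.79], [-1.3, 1.35], [-1.93, 2.1], [-1.47, 1.37], [-3.14, 3.14]. Speed limits (rad/s): [2.57, 2.57, 3.14, 3.14, 3.14, 3.14].

### API

Orientations are given as a rotation vector (axis times angle).
In Python, from plant import status, imaging, bot, nets gives the robot as it stands.
- The arm moves only by the tool jog_arm, never from a script. Its argument "series" is a list of rows, each an object with "dp": the shift along the tool's x, y, z in m, a list of three; "turn": the turn about the tool's z in degrees. In form: [{"dp": [dx, dy, dz], "turn": turn}, ...]. A call has exactly 8 rows; each row shifts and turns the commanded pose from where the row before left it, along the tool's axes as they then stand; what a row does not reach is not made up. A row lasts 1/12 s, in which the tool goes at most 41.7 mm and 7.16 degrees, less where a joint would pass 70% of its speed; a pose out of reach is approached as far as the arm can. A call is refused whole if a number of a shift passes 0.0417 or a number of a turn 7.16, either way. A call with a gripper value outside its range is refused whole. "fingers" is the opening, from 0 (shut) to 1 (fully open), set as the call begins (left out, the last holds). The fingers move at their own pace and stop on an object; "squeeze" is the grip in N (left out, the last holds). Time passes only in rows, so rows that do not move let the fingers close, or fill a call up. It gives the time, the measured TCP pose, the force, the opening and the grip force at its end, in the units of the state.
- status.read_state(): the state, without advancing time (a new reading comes with each control period).
- imaging.capture(name): name is "side" or "top" or "wrist"; returns a dict with "img" (420x560x3 uint8, red, green, blue), "K" (3x3 intrinsics, pixels), "T" (4x4, takes a point from camera to world coordinates); the wrist camera has in their place "tool_from_camera" (4x4, takes a point from camera to tool coordinates, whose origin is the TCP and whose axes are the flange's). Camera axes: x right, y down, z forward; pixel columns grow to the right and rows downward; lengths in m; the calibration is good to about 2 mm. A picture is of the moment at which its call begins: read the wrist's pose just before it. There is no depth.
- bot.job_done(): hands the job in; it is judged then, once.
Trained networks look in a picture, given as the dict that the camera call returned (one of the last four; its "shot" number tells which), for a name from the list of things; names that differ only in an ending like _2 or _b are one class to them, and where a whole thing is asked for, a point or a joint stands for the part that bears it (a point fixed in the world has none). Each returns a list of dicts, best first, with "conf" (0 to 1); they miss things now and then, are a little off and sometimes report something else, mostly with a low value. They report only what shows in the picture. A call takes as long as a camera call.
- nets.recognise(picture, label): "xy" ([column, row] in pixels, amid what is visible of it).
- nets.regions_of(picture, label): "region" (420x560 bool, what is visible of it) and "xy" ([column, row] in pixels, amid what is visible of it).
- nets.place_of(picture, label): "xy" ([column, row] in pixels: a listed point, or the origin of a listed thing).
The state is a dict: "clock": time; "joints": joint angles; "joint_vel": joint speeds; "effort": joint torques, N m; "ee_pos": TCP position; "tcp_rot": TCP orientation; "contact_force": force on the tool from outside, world axes, zero at the start; "torque": the same for the moment, N m; "grip_width": finger opening in m; "grasp_force": force on a finger pad.
Only numpy, scipy, OpenCV 4.12 (cv2) and the standard library are available. Lean on these libraries where they do the work, as an engineer would, in place of code of your own. Each camera call takes 0.05 s, during which the arm holds its last target. There are 200 camera calls.

### The job

One tested solenoid valve still stands in the six-place carousel of the valve tester: turn the carousel by its hexagonal centre knob until that valve is at the white loading pointer, lift it out there and stand it upright in the grey tray. Then load all the new valves from the wooden carrier, in any order: set each one fully down into the pocket at the pointer with its plug socket facing outwards through the pocket's slot, and turn the carousel one click clockwise (seen from above) after each, also after the last, so that they stand in neighbouring pockets just past the pointer and an empty pocket is at the pointer. Put valves in and take them out only at the pointer, and do not knock over or shift the drinking glass.

Things in the scene. Friction and masses are not known exactly. Their poses are not given: they have to be found in the camera images.
- tester: Rotary valve tester, fixed: grey base plate 380 x 270 mm, top at 30 mm. Origin: on the desk under the carousel's vertical axis. Its -x axis points to the loading pointer (white wedge on a bracket at the base's front edge, 140 to 170 mm from the axis, 56 mm high), +x to the black test head (pillar 45 x 80 mm, 158 to 203 mm from the axis, 140 mm high; plug nose 144 mm from the axis).
- carousel (a joint): Angle of the carousel (rad), growing CLOCKWISE seen from above; no end stops, turns either way by the knob. It clicks (spring-like detent, peak about 0.3 N m) every pi/3 = 1.047 rad: at 0 (start), +-1.047, +-2.094 .. a pocket stands exactly at the pointer. Turned past half way between clicks and let go, it settles by itself into the next.
- pointer (a point): The loading place: floor centre of the pocket at the pointer, 52 mm above the desk, 100 mm from the axis (fixed to the tester). The carousel is an aluminium disc 260 mm across, top at 52 mm, with six alike cups (pockets) 60 degrees apart. Cup: inside 47, outside 55 mm across, rim 40 mm above its floor (92 mm above the desk), slot 25 mm wide from rim to floor on the side away from the axis.
- knob (a point): On the carousel's axis, 125 mm above the desk: middle of the black hexagonal hand knob, 44 mm across flats, sides from 108 to 142 mm above the desk, fixed to the carousel. Grip it across two flats. At every click the normals of its six flats point at the six stations (two of them along the tester's x axis).
- station1 (a point): Floor centre of the pocket one click clockwise (seen from above) past the pointer; fixed to the tester.
- station2 (a point): The same, two clicks clockwise past the pointer; fixed to the tester.
- station3 (a point): The same, three clicks past the pointer, at the test head; fixed to the tester.
- tested1: Tested valve from the last batch, seated upright in one of the five pockets away from the pointer at the start, ear in the slot; size and axes as valve_a. Just one of tested1 .. tested5 is there, the others are absent.
- tested2: Tested valve from the last batch, seated upright in one of the five pockets away from the pointer at the start, ear in the slot; size and axes as valve_a. Just one of tested1 .. tested5 is there, the others are absent.
- tested3: Tested valve from the last batch, seated upright in one of the five pockets away from the pointer at the start, ear in the slot; size and axes as valve_a. Just one of tested1 .. tested5 is there, the others are absent.
- tested4: Tested valve from the last batch, seated upright in one of the five pockets away from the pointer at the start, ear in the slot; size and axes as valve_a. Just one of tested1 .. tested5 is there, the others are absent.
- tested5: Tested valve from the last batch, seated upright in one of the five pockets away from the pointer at the start, ear in the slot; size and axes as valve_a. Just one of tested1 .. tested5 is there, the others are absent.
- valve_a: New valve standing in the carrier, any yaw (two or three of valve_a..d are there). Can 43 mm across, 88 high, brass spigot 9 mm on top, 0.16 kg. Plug socket (ear) on its side: 18 wide, 26 to 44 mm above the foot, out to 40 mm from the axis. Origin: foot centre, z up, +x along the ear. Grip the head, fingertips 46 mm or more above the foot. If the ear rides on the rim it is 14 mm too high.
- valve_b: New valve standing in the carrier, any yaw (two or three of valve_a..d are there). Can 43 mm across, 88 high, brass spigot 9 mm on top, 0.16 kg. Plug socket (ear) on its side: 18 wide, 26 to 44 mm above the foot, out to 40 mm from the axis. Origin: foot centre, z up, +x along the ear. Grip the head, fingertips 46 mm or more above the foot. If the ear rides on the rim it is 14 mm too high.
- valve_c: New valve standing in the carrier, any yaw (two or three of valve_a..d are there). Can 43 mm across, 88 high, brass spigot 9 mm on top, 0.16 kg. Plug socket (ear) on its side: 18 wide, 26 to 44 mm above the foot, out to 40 mm from the axis. Origin: foot centre, z up, +x along the ear. Grip the head, fingertips 46 mm or more above the foot. If the ear rides on the rim it is 14 mm too high.
- valve_d: New valve standing in the carrier, any yaw (two or three of valve_a..d are there). Can 43 mm across, 88 high, brass spigot 9 mm on top, 0.16 kg. Plug socket (ear) on its side: 18 wide, 26 to 44 mm above the foot, out to 40 mm from the axis. Origin: foot centre, z up, +x along the ear. Grip the head, fingertips 46 mm or more above the foot. If the ear rides on the rim it is 14 mm too high.
- carrier: Loose wooden carrier block on the desk to the left, 170 x 170 x 28 mm, 1 kg, origin centre of its underside. Four round holes 47 mm across, floor 6 mm above the desk, centres at x, y = +-47.5 mm; valve_a to valve_d, if there, stand in the holes at (-,-), (-,+), (+,-), (+,+), their ears above the block.
- tray: Loose grey tray for tested valves, empty, 200 (x) x 150 (y) x 26 mm high, walls 4 mm and floor 4 mm thick, on the desk to the right. Origin: centre of its underside.
- glass: Bystander: stemmed drinking glass, empty, 76 mm across, 160 mm high; origin centre of its foot.

How it is judged:
By the outcome, as a careful person would: the job done as asked, in the order asked, and still so for the second after the job is handed in, with the robot touching nothing.
Of tested1, tested2, tested3, tested4, tested5 only 1 to 1 are there at a start; the rules pass over those that are not, and their reading is None.
Of valve_a, valve_b, valve_c, valve_d only 2 to 3 are there at a start; the rules pass over those that are not, and their reading is None.
At some moment in a run one of carrier may be knocked a few centimetres aside while the robot is not near it.
It also fails if it takes over 210 s, if anything falls off the work surface, if the arm or the gripper's body presses on something with over 40 N, if the wrist force passes 120 N, or if a joint passes its speed limit or range.

## Working session

There is one attempt and no reset: what is moved stays moved. The work goes in short steps, Python scripts to look and compute and a tool call to move; the robot and the scene stay as the last step left them, time stands still between calls to the robot, and variables do not carry over. Pictures are saved under pics/ and viewed, at most 17 in all, crops included, and the job is handed in when it is done.

Besides the shell and the picture viewer there is one more tool, called after "Call:" by a JSON object that holds its "method" and its "body", one argument or row to a line. jog_arm: Moves the arm, as the interface text tells. Its arguments: {"type":"object","properties":{"series":{"type":"array","items":{"type":"object","properties":{"dp":{"type":"array","items":{"type":"number"}},"turn":{"type":"number"}}}},"fingers":{"type":"number"},"squeeze":{"type":"number"}},"required":["series"]}

```bash
mkdir -p pics; ls; cat > h.py <<'E'
import numpy as np, cv2
from plant import status, imaging, bot, nets
from scipy.spatial.transform import Rotation as R
def wT(s):
    T=np.eye(4);T[:3,:3]=R.from_rotvec(s["tcp_rot"]).as_matrix();T[:3,3]=s["ee_pos"];return T
def cap(n):
    s=status.read_state();p=imaging.capture(n)
    if n=="wrist":p["T"]=wT(s)@p["tool_from_camera"]
    return p
def save(p,f): cv2.imwrite("pics/"+f,p["img"][:,:,::-1])
def at(p,xy,z):
    d=p["T"][:3,:3]@np.linalg.inv(p["K"])@np.array([xy[0],xy[1],1.]);o=p["T"][:3,3]
    return o+d*(z-o[2])/d[2]
def pix(p,X):
    c=np.linalg.inv(p["T"])@np.append(X,1);u=p["K"]@c[:3];return u[:2]/u[2]
E
python3 - <<'E'
from h import *
s=status.read_state();print({k:np.round(v,3) for k,v in s.items()})
for c in("top","side"):
    p=cap(c);save(p,c+"0.png");print(c,np.round(p["T"],3).tolist(),p["K"][0,0])
    for l,z in(("tester",0),("knob",.125),("pointer",.052),("station1",.052),("station2",.052),("station3",.052),("tested1",.052),("valve_a",.006),("carrier",0),("tray",0),("glass",0)):
        for m in nets.place_of(p,l)[:5]: print(c,l,round(m["conf"],2),np.round(m["xy"]),np.round(at(p,m["xy"],z)[:2],3))
E
```

```text
pics
{'clock': np.float64(0.0), 'joints': array([ 0.971,  0.327, -0.194,  1.052,  0.   ,  1.437]), 'joint_vel': array([ 0.001, -0.001, -0.001,  0.001, -0.001, -0.001]), 'effort': array([-0.0000e+00, -4.4340e+01,  2.6244e+01,  1.5000e-02, -0.0000e+00,
        0.0000e+00]), 'ee_pos': array([0.247, 0.491, 0.238]), 'tcp_rot': array([-7.250e-01, -3.056e+00,  3.000e-03]), 'contact_force': array([ 0.359, -0.1  , -0.261]), 'torque': array([-0.023, -0.029,  0.   ]), 'grasp_force': np.float64(0.0), 'grip_width': np.float64(0.085)}
top [[-0.003, -0.995, 0.095, 0.455], [-1.0, 0.005, 0.021, -0.01], [-0.022, -0.095, -0.995, 1.343], [0.0, 0.0, 0.0, 1.0]] 431.4165381661484
top tester 0.75 [292. 206.] [ 0.591 -0.008]
top tester 0.63 [290. 208.] [ 0.583 -0.004]
top knob 0.94 [289. 206.] [ 0.577 -0.002]
top knob 0.2 [288. 240.] [0.481 0.004]
top pointer 0.92 [292. 242.] [ 0.477 -0.007]
top station1 0.93 [260. 192.] [0.626 0.087]
top station1 0.77 [257. 222.] [0.537 0.097]
top station1 0.61 [292. 176.] [ 0.676 -0.009]
top station1 0.2 [257. 224.] [0.529 0.096]
top station2 0.93 [260. 192.] [0.626 0.087]
[... 894 characters left out ...]
r 0.65 [154. 200.] [0.46  0.269]
side station1 0.91 [250. 200.] [0.618 0.087]
side station1 0.77 [228. 219.] [0.533 0.081]
side station1 0.62 [294. 204.] [ 0.68  -0.003]
side station2 0.91 [250. 200.] [0.618 0.087]
side station2 0.77 [228. 219.] [0.533 0.081]
side station2 0.62 [294. 204.] [ 0.68  -0.003]
side station3 0.91 [250. 200.] [0.618 0.087]
side station3 0.77 [228. 219.] [0.533 0.081]
side station3 0.62 [294. 204.] [ 0.68  -0.003]
side valve_a 0.92 [127. 196.] [0.452 0.39 ]
side valve_a 0.91 [157. 182.] [0.546 0.382]
side carrier 0.81 [155. 199.] [0.498 0.328]
side tray 0.7 [360. 347.] [ 0.482 -0.33 ]
side tray 0.7 [153. 198.] [0.499 0.339]
side glass 0.7 [409. 272.] [ 0.712 -0.305]
```

View pics/top0.png

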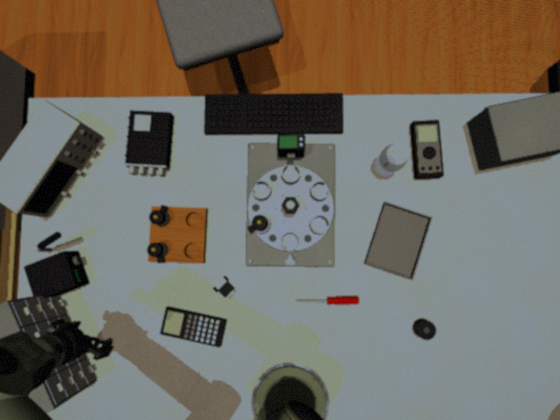

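View pics/side0.png

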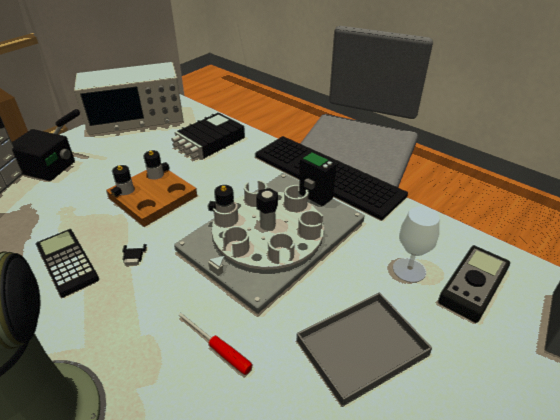

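The pictures show the tested valve at top-image (258,222), i.e. station 1, one click clockwise past the pointer. Two new valves stand in the left-hand carrier holes at (158,215) and (156,250). The tray is at (397,240) and the glass at (390,160). I'm moving above the tester for a wrist look.

Call:
{"method": "jog_arm", "body": {
  "series": [
    {"dp":[0,0,0],"turn":-6.7},
    {"dp":[0,0,0],"turn":-6.7},
    {"dp":[0,0,0],"turn":-6.7},
    {"dp":[0,0,0],"turn":-6.7},
    {"dp":[0,0,-0.025],"turn":0},
    {"dp":[0,0,-0.025],"turn":0},
    {"dp":[0,0,-0.025],"turn":0},
    {"dp":[0,0,-0.025],"turn":0}
  ]
}}

```text
clock: 1.87
ee_pos: [0.2469, 0.4912, 0.3403]
tcp_rot: [0.003, -3.141, 0.0]
contact_force: [1.1, 0.3, -0.3]
grip_width: 0.0854
grasp_force: 0.0
```

Call:
{"method": "jog_arm", "body": {
  "series": [
    {"dp":[-0.0158,-0.031,0],"turn":0},
    {"dp":[-0.0158,-0.031,0],"turn":0},
    {"dp":[-0.0158,-0.031,0],"turn":0},
    {"dp":[-0.0158,-0.031,0],"turn":0},
    {"dp":[-0.0158,-0.031,0],"turn":0},
    {"dp":[-0.0158,-0.031,0],"turn":0},
    {"dp":[-0.0158,-0.031,0],"turn":0},
    {"dp":[-0.0158,-0.031,0],"turn":0}
  ]
}}

```text
clock: 2.53
ee_pos: [0.3743, 0.2422, 0.3395]
tcp_rot: [-0.004, 3.141, 0.0]
contact_force: [0.9, 0.3, 0.1]
grip_width: 0.0857
grasp_force: 0.0
```

Call:
{"method": "jog_arm", "body": {
  "series": [
    {"dp":[-0.0158,-0.031,0],"turn":0},
    {"dp":[-0.0158,-0.031,0],"turn":0},
    {"dp":[-0.0158,-0.031,0],"turn":0},
    {"dp":[-0.0158,-0.031,0],"turn":0},
    {"dp":[-0.0158,-0.031,0],"turn":0},
    {"dp":[-0.0158,-0.031,0],"turn":0},
    {"dp":[-0.0158,-0.031,0],"turn":0},
    {"dp":[-0.0158,-0.031,0],"turn":0}
  ]
}}

```text
clock: 3.2
ee_pos: [0.5013, -0.0058, 0.3394]
tcp_rot: [-0.003, 3.141, 0.0]
contact_force: [1.5, 1.0, -0.8]
grip_width: 0.0855
grasp_force: 0.0
```

```bash
cat >> h.py <<'E'
def st():
    s=status.read_state();M=wT(s);phi=np.degrees(np.arctan2(M[1,0],M[0,0]))%360
    print("t%.2f"%s["clock"],"tcp",np.round(s["ee_pos"],4),"phi %.1f"%phi,"down %.4f"%-M[2,2],"w %.4f f %.1f"%(s["grip_width"],s["grasp_force"]),"F",np.round(s["contact_force"],1),"j",np.round(s["joints"],2))
E
python3 - <<'E'
from h import *
st();p=cap("wrist");save(p,"w1.png");print(np.round(p["tool_from_camera"],3).tolist(),p["K"][0,0])
for l,z in(("tester",0),("knob",.125),("pointer",.052),("station1",.052),("station2",.052),("station3",.052),("tested1",.052),("tray",0)):
    for m in nets.place_of(p,l)[:6]: print(l,round(m["conf"],2),np.round(m["xy"]),np.round(at(p,m["xy"],z)[:2],4))
E
```

```text
t3.20 tcp [ 0.5013 -0.0058  0.3394] phi 180.1 down 1.0000 w 0.0855 f 0.0 F [ 1.5  1.  -0.8] j [-0.16  0.19 -0.12  1.26  0.   -0.16]
[[0.001, -0.962, -0.272, 0.069], [1.0, 0.0, 0.0, 0.0], [-0.0, -0.272, 0.962, -0.134], [0.0, 0.0, 0.0, 1.0]] 318.987115145953
tester 0.7 [284. 224.] [0.5757 0.001 ]
knob 0.73 [282. 259.] [ 0.5802 -0.0031]
knob 0.55 [542. 210.] [0.521  0.2903]
pointer 0.77 [286. 166.] [0.4794 0.0019]
station1 0.93 [280. 299.] [ 0.6762 -0.005 ]
station1 0.92 [343. 270.] [0.629  0.0846]
station1 0.58 [345. 204.] [0.5318 0.0822]
station2 0.93 [280. 299.] [ 0.6762 -0.005 ]
station2 0.92 [343. 270.] [0.629  0.0846]
station2 0.58 [345. 204.] [0.5318 0.0822]
station3 0.93 [280. 299.] [ 0.6762 -0.005 ]
station3 0.92 [343. 270.] [0.629  0.0846]
station3 0.58 [345. 204.] [0.5318 0.0822]
tested1 0.81 [346. 204.] [0.5307 0.0845]
tested1 0.59 [281. 300.] [ 0.6782 -0.0041]
tray 0.91 [ 60. 161.] [ 0.4794 -0.3298]
tray 0.65 [104. 306.] [ 0.7204 -0.2995]
```

View pics/w1.png

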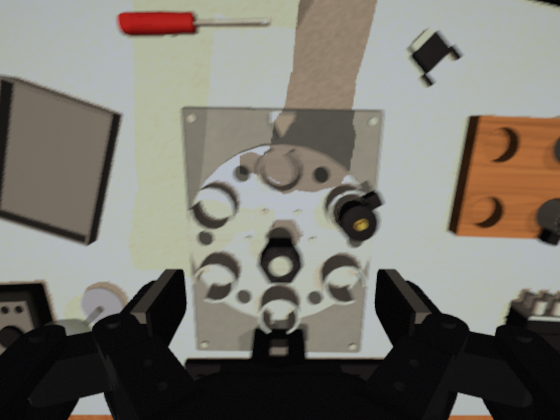

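The wrist view shows the knob at (281,260), the tested valve at (355,212) with its ear outward, the pointer pocket at (280,168) and the tester nearly square to the world axes. Next I'll refine the axis and yaw.

```bash
cat >> h.py <<'E'
def rect(p,z,x0,x1,y0,y1,s=2000):
    # image: row down = +x world, col right = +y
    W,H=int((y1-y0)*s),int((x1-x0)*s)
    q=np.float32([[0,0],[W,0],[W,H],[0,H]]);X=[(x0,y0),(x0,y1),(x1,y1),(x1,y0)]
    src=np.float32([pix(p,(a,b,z)) for a,b in X])
    return cv2.warpPerspective(p["img"],cv2.getPerspectiveTransform(src,q),(W,H),flags=cv2.INTER_CUBIC)
E
python3 - <<'E'
from h import *
p=cap("wrist")
# plate side edges at z=.03: gradient peaks along y near +-0.135
im=cv2.cvtColor(rect(p,.03,.39,.76,-.2,.2),cv2.COLOR_RGB2GRAY).astype(float);im=cv2.GaussianBlur(im,(0,0),3)
g=np.abs(np.diff(im,axis=1))
for a,b in((-.17,-.11),(.11,.17)):
    pts=[]
    for x in np.arange(.42,.60,.01):
        r=g[int((x-.39)*2000)-4:int((x-.39)*2000)+5].mean(0);i0=int((a+.2)*2000);k=i0+r[i0:i0+120].argmax();pts.append((x,k/2000-.2))
    pts=np.array(pts);f=np.polyfit(*pts.T,1);res=np.polyval(f,pts[:,0])-pts[:,1];ok=abs(res)<.003;f=np.polyfit(*pts[ok].T,1);print("edge",f,np.degrees(np.arctan(f[0])),"y at .578",np.polyval(f,.578),ok.sum())
i=int((.43-.39)*2000)
pts=[]
for y in np.arange(-.11,.12,.01):
    c=int((y+.2)*2000);r=np.abs(np.diff(im[:,c-4:c+5].mean(1)));k=r[:100].argmax();pts.append((y,k/2000+.39))
pts=np.array(pts);m=np.median(pts[:,1]);ok=abs(pts[:,1]-m)<.006;f=np.polyfit(*pts[ok].T,1);print("front",f,np.degrees(np.arctan(f[0])),ok.sum(),m)
im=cv2.cvtColor(rect(p,.092,.39,.76,-.2,.2),cv2.COLOR_RGB2GRAY)
c=cv2.HoughCircles(cv2.GaussianBlur(im,(0,0),2),cv2.HOUGH_GRADIENT,1,100,param1=80,param2=18,minRadius=44,maxRadius=58)
for a in c[0]: print("rim",np.round([a[1]/2000+.39,a[0]/2000-.2,a[2]/2],4))
im=cv2.cvtColor(rect(p,.052,.39,.76,-.2,.2),cv2.COLOR_RGB2GRAY)
c=cv2.HoughCircles(cv2.GaussianBlur(im,(0,0),2),cv2.HOUGH_GRADIENT,1,800,param1=60,param2=15,minRadius=250,maxRadius=268)
for a in c[0]: print("disc",np.round([a[1]/2000+.39,a[0]/2000-.2,a[2]/2],4))
for m in nets.regions_of(p,"knob")[:1]:
    print("knobreg",m["conf"],m["region"].sum())
r=rect(p,.092,.44,.72,-.14,.14);cv2.imwrite("pics/r1.png",r[:,:,::-1])
E
```

```text
edge [ 0.08498603 -0.17400419] 4.857668437833569 y at .578 -0.12488226256983243 9
edge [0.0096735  0.12841257] 0.5542335749200441 y at .578 0.13400385860766326 13
front [0.01581028 0.40456522] 0.905786660110335 23 0.4045
rim [ 6.797e-01 -4.300e-03  2.815e+01]
rim [ 0.6287 -0.0902 28.05  ]
rim [ 0.6308  0.0828 23.95  ]
rim [ 0.5447  0.0957 23.7   ]
rim [ 0.5262 -0.0878 25.7   ]
rim [ 4.788e-01 -2.800e-03  2.535e+01]
rim [ 6.007e-01 -8.000e-04  2.815e+01]
disc [ 5.792e-01 -2.300e-03  1.282e+02]
knobreg 0.44 43670
```

View pics/r1.png

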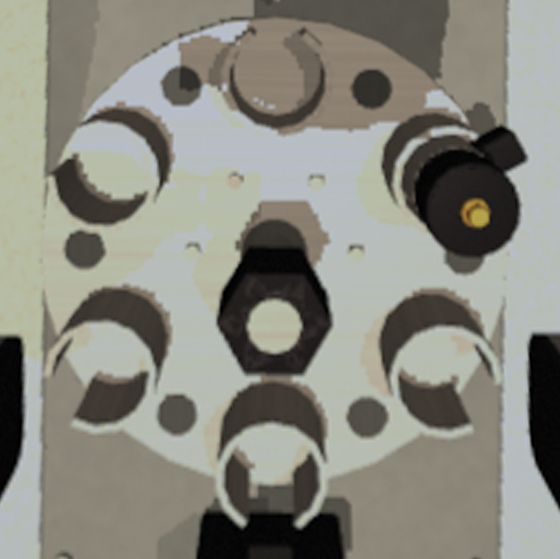

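Call:
{"method": "jog_arm", "body": {
  "series": [
    {"dp":[-0.026,0.001,0],"turn":0},
    {"dp":[-0.026,0.001,0],"turn":0},
    {"dp":[-0.026,0.001,0],"turn":0},
    {"dp":[0,0,0],"turn":6},
    {"dp":[0,0,0],"turn":6},
    {"dp":[0,0,0],"turn":6},
    {"dp":[0,0,0],"turn":6},
    {"dp":[0,0,0],"turn":6}
  ]
}}

```text
clock: 4.42
ee_pos: [0.5787, -0.0003, 0.3393]
tcp_rot: [-0.816, -3.034, 0.0]
contact_force: [-0.4, -0.0, 0.1]
grip_width: 0.0855
grasp_force: 0.0
```

Call:
{"method": "jog_arm", "body": {
  "series": [
    {"dp":[0,0,0.028],"turn":0},
    {"dp":[0,0,0.028],"turn":0},
    {"dp":[0,0,0.028],"turn":0},
    {"dp":[0,0,0.028],"turn":0},
    {"dp":[0,0,0.028],"turn":0},
    {"dp":[0,0,0.028],"turn":0},
    {"dp":[0,0,0.028],"turn":0},
    {"dp":[0,0,0.024],"turn":0}
  ]
}}

```text
clock: 5.08
ee_pos: [0.5781, -0.0002, 0.1176]
tcp_rot: [-0.808, -3.035, 0.0]
contact_force: [-0.3, 0.3, 0.2]
grip_width: 0.0853
grasp_force: 0.0
```

Call:
{"method": "jog_arm", "body": {
  "series": [
    {"dp":[0,0,0],"turn":0},
    {"dp":[0,0,0],"turn":0},
    {"dp":[0,0,0],"turn":0},
    {"dp":[0,0,0],"turn":0},
    {"dp":[0,0,0],"turn":0},
    {"dp":[0,0,0],"turn":0},
    {"dp":[0,0,0],"turn":0},
    {"dp":[0,0,0],"turn":0}
  ],
  "fingers": 0,
  "squeeze": 50
}}

```text
clock: 5.75
ee_pos: [0.5792, -0.0025, 0.1216]
tcp_rot: [0.811, 3.033, -0.005]
contact_force: [-3.3, -4.0, 3.4]
grip_width: 0.0436
grasp_force: 55.9
```

```bash
python3 - <<'E'
from h import *
st()
E
```

```text
t5.75 tcp [ 0.5792 -0.0025  0.1216] phi 150.1 down 1.0000 w 0.0436 f 55.9 F [-3.3 -4.   3.4] j [-0.13  0.48 -0.28  0.81 -0.    0.39]
```

Call:
{"method": "jog_arm", "body": {
  "series": [
    {"dp":[0,0,0],"turn":-5},
    {"dp":[0,0,0],"turn":-5},
    {"dp":[0,0,0],"turn":-5},
    {"dp":[0,0,0],"turn":-5},
    {"dp":[0,0,0],"turn":-5},
    {"dp":[0,0,0],"turn":-5},
    {"dp":[0,0,0],"turn":-5},
    {"dp":[0,0,0],"turn":-5}
  ]
}}

```text
clock: 6.42
ee_pos: [0.579, -0.0035, 0.1216]
tcp_rot: [-0.281, 3.128, -0.009]
contact_force: [-4.5, -8.1, 3.7]
grip_width: 0.043
grasp_force: 55.9
```

Call:
{"method": "jog_arm", "body": {
  "series": [
    {"dp":[0,0,0],"turn":-5},
    {"dp":[0,0,0],"turn":-5},
    {"dp":[0,0,0],"turn":-5},
    {"dp":[0,0,0],"turn":-5},
    {"dp":[0,0,0],"turn":0},
    {"dp":[0,0,0],"turn":0},
    {"dp":[0,0,0],"turn":0},
    {"dp":[0,0,0],"turn":0}
  ]
}}

```text
clock: 7.08
ee_pos: [0.5793, -0.004, 0.1216]
tcp_rot: [0.813, -3.035, 0.01]
contact_force: [-3.9, -10.6, 3.2]
grip_width: 0.0431
grasp_force: 55.6
```

```bash
python3 - <<'E'
from h import *
st()
E
```

```text
t7.08 tcp [ 0.5793 -0.004   0.1216] phi 210.0 down 1.0000 w 0.0431 f 55.6 F [ -3.9 -10.6   3.2] j [-0.13  0.48 -0.28  0.81 -0.01 -0.65]
```

Call:
{"method": "jog_arm", "body": {
  "series": [
    {"dp":[0,0,0],"turn":0},
    {"dp":[0,0,0],"turn":0},
    {"dp":[0,0,0],"turn":0},
    {"dp":[0,0,0],"turn":0},
    {"dp":[0,0,-0.03],"turn":0},
    {"dp":[0,0,-0.04],"turn":0},
    {"dp":[0,0,-0.04],"turn":0},
    {"dp":[0,0,-0.04],"turn":0}
  ],
  "fingers": 1
}}

```text
clock: 7.75
ee_pos: [0.5784, -0.0004, 0.2711]
tcp_rot: [0.817, -3.033, -0.001]
contact_force: [1.3, -0.1, -0.7]
grip_width: 0.0854
grasp_force: 0.0
```

Call:
{"method": "jog_arm", "body": {
  "series": [
    {"dp":[0,0,0],"turn":6},
    {"dp":[0,0,0],"turn":6},
    {"dp":[0,0,0],"turn":6},
    {"dp":[0,0,0],"turn":6},
    {"dp":[0,0,0],"turn":6},
    {"dp":[0.033,-0.001,0],"turn":0},
    {"dp":[0.033,-0.001,0],"turn":0},
    {"dp":[0.034,-0.001,0],"turn":0}
  ]
}}

```text
clock: 8.42
ee_pos: [0.4779, -0.0038, 0.2689]
tcp_rot: [0.004, -3.141, -0.0]
contact_force: [-0.1, -1.0, 0.5]
grip_width: 0.0852
grasp_force: 0.0
```

```bash
cat >> h.py <<'E'
def cir(p,z,x0,x1,y0,y1,r,pr=18,n=3):
    im=cv2.GaussianBlur(cv2.cvtColor(rect(p,z,x0,x1,y0,y1),cv2.COLOR_RGB2GRAY),(0,0),1.5)
    c=cv2.HoughCircles(im,cv2.HOUGH_GRADIENT,1,40,param1=70,param2=pr,minRadius=int(r*2000)-4,maxRadius=int(r*2000)+4)
    return [] if c is None else [np.round([a[1]/2000+x0,a[0]/2000+y0,a[2]/2],4) for a in c[0][:n]]
E
python3 - <<'E'
from h import *
st();p=cap("wrist");save(p,"w2.png")
for m in nets.place_of(p,"tested1")[:2]: print(m["conf"],m["xy"],at(p,m["xy"],.052))
print("can top",cir(p,.140,.42,.54,-.07,.07,.0215))
E
```

```text
t8.42 tcp [ 0.4779 -0.0038  0.2689] phi 180.2 down 1.0000 w 0.0852 f 0.0 F [-0.1 -1.   0.5] j [-0.16  0.17 -0.32  1.08  0.   -0.17]
0.89 [282.0, 193.8] [ 0.47944405 -0.00149222  0.052     ]
can top [array([ 4.742e-01, -2.300e-03,  2.030e+01], dtype=float32)]
```

View pics/w2.png

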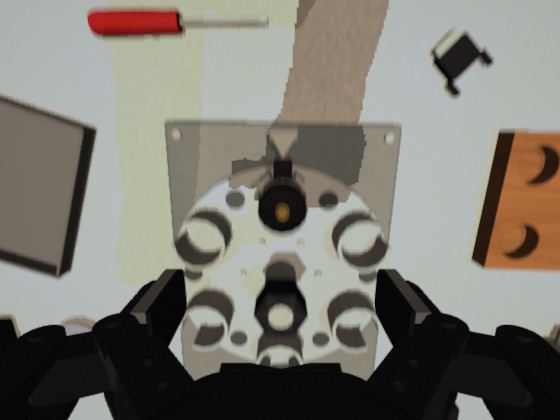

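The tested valve is at the pointer (282,200) with its ear towards the wedge. Now I'll grip and lift it.

Call:
{"method": "jog_arm", "body": {
  "series": [
    {"dp":[-0.001,0,0.02],"turn":0},
    {"dp":[0,0,0.02],"turn":0},
    {"dp":[0,0,0.02],"turn":0},
    {"dp":[0,0,0.02],"turn":0},
    {"dp":[0,0,0.02],"turn":0},
    {"dp":[0,0,0.02],"turn":0},
    {"dp":[0,0,0.02],"turn":0},
    {"dp":[0,0,0.02],"turn":0}
  ]
}}

```text
clock: 9.18
ee_pos: [0.4808, -0.0039, 0.1088]
tcp_rot: [-0.004, 3.14, 0.0]
contact_force: [0.2, -0.6, -1.2]
grip_width: 0.0852
grasp_force: 0.0
```

Call:
{"method": "jog_arm", "body": {
  "series": [
    {"dp":[0,0,0],"turn":0},
    {"dp":[0,0,0],"turn":0},
    {"dp":[0,0,0],"turn":0},
    {"dp":[0,0,0],"turn":0},
    {"dp":[0,0,0],"turn":0},
    {"dp":[0,0,0],"turn":0},
    {"dp":[0,0,0],"turn":0},
    {"dp":[0,0,0],"turn":0}
  ],
  "fingers": 0,
  "squeeze": 35
}}

```text
clock: 9.85
ee_pos: [0.4811, -0.0043, 0.1106]
tcp_rot: [-0.003, 3.138, -0.001]
contact_force: [0.3, 0.5, 6.0]
grip_width: 0.0424
grasp_force: 36.5
```

Call:
{"method": "jog_arm", "body": {
  "series": [
    {"dp":[0,0,-0.01],"turn":0},
    {"dp":[0,0,-0.01],"turn":0},
    {"dp":[0,0,-0.02],"turn":0},
    {"dp":[0,0,-0.02],"turn":0},
    {"dp":[0,0,-0.02],"turn":0},
    {"dp":[0,0,-0.02],"turn":0},
    {"dp":[0,0,-0.02],"turn":0},
    {"dp":[0,0,0],"turn":0}
  ]
}}

```text
clock: 10.52
ee_pos: [0.4818, -0.0044, 0.233]
tcp_rot: [-0.003, 3.136, -0.002]
contact_force: [0.7, -0.1, -1.5]
grip_width: 0.042
grasp_force: 36.3
```

```bash
python3 - <<'E'
from h import *
st()
p=cap("wrist");save(p,"w3.png")
for c in("top","side"):
    p=cap(c)
    for m in nets.place_of(p,"tray")[:2]: print(c,round(m["conf"],2),at(p,m["xy"],0))
    for m in nets.regions_of(p,"tray")[:2]:
        ct=max(cv2.findContours(m["region"].astype(np.uint8),0,2)[0],key=cv2.contourArea)
        b=cv2.boxPoints(cv2.minAreaRect(np.array([at(p,q[0],.026)[:2]*1000 for q in ct],np.float32)));print(c,round(m["conf"],2),b.round().tolist(),b.mean(0))
E
```

```text
t10.52 tcp [ 0.4818 -0.0044  0.233 ] phi 180.1 down 1.0000 w 0.0420 f 36.3 F [ 0.7 -0.1 -1.5] j [-0.16  0.2  -0.38  0.98  0.   -0.16]
top 0.69 [ 0.47371195 -0.32565407  0.        ]
top 0.6 [0.57969375 0.00174029 0.        ]
top 0.76 [[362.0, -370.0], [551.0, -435.0], [601.0, -288.0], [411.0, -224.0]] [ 481.12726 -329.27228]
side 0.93 [ 0.48218452 -0.33080302  0.        ]
side 0.79 [[350.0, -377.0], [549.0, -444.0], [600.0, -294.0], [401.0, -227.0]] [ 475.0046 -335.5204]
side 0.59 [[647.0, -272.0], [670.0, -355.0], [924.0, -283.0], [901.0, -200.0]] [ 785.58856 -277.31195]
```

Call:
{"method": "jog_arm", "body": {
  "series": [
    {"dp":[0,-0.02,0],"turn":0},
    {"dp":[0,-0.03,0],"turn":0},
    {"dp":[0,-0.036,0],"turn":0},
    {"dp":[0,-0.036,0],"turn":0},
    {"dp":[0,-0.036,0],"turn":0},
    {"dp":[0,-0.036,0],"turn":0},
    {"dp":[0,-0.036,0],"turn":0},
    {"dp":[0,-0.036,0],"turn":0}
  ]
}}

```text
clock: 11.53
ee_pos: [0.4796, -0.2717, 0.2284]
tcp_rot: [0.003, -3.141, -0.002]
contact_force: [0.4, -0.4, -1.1]
grip_width: 0.0424
grasp_force: 36.2
```

Call:
{"method": "jog_arm", "body": {
  "series": [
    {"dp":[0,-0.03,0],"turn":0},
    {"dp":[0,-0.02,0],"turn":0},
    {"dp":[0,-0.01,0.01],"turn":0},
    {"dp":[0,0,0.025],"turn":0},
    {"dp":[0,0,0.025],"turn":0},
    {"dp":[0,0,0.025],"turn":0},
    {"dp":[0,0,0.025],"turn":0},
    {"dp":[0,0,0.025],"turn":0}
  ]
}}

```text
clock: 12.2
ee_pos: [0.4797, -0.3286, 0.0918]
tcp_rot: [0.004, -3.14, -0.003]
contact_force: [-0.1, -0.3, -0.8]
grip_width: 0.0422
grasp_force: 36.3
```

Call:
{"method": "jog_arm", "body": {
  "series": [
    {"dp":[0,0,0.013],"turn":0},
    {"dp":[0,0,0.01],"turn":0},
    {"dp":[0,0,0.004],"turn":0},
    {"dp":[0,0,0.002],"turn":0},
    {"dp":[0,0,0.002],"turn":0},
    {"dp":[0,0,0],"turn":0},
    {"dp":[0,0,0],"turn":0},
    {"dp":[0,0,0],"turn":0}
  ]
}}

```text
clock: 12.87
ee_pos: [0.4809, -0.3305, 0.0641]
tcp_rot: [-0.003, 3.14, -0.002]
contact_force: [0.5, -0.1, -1.4]
grip_width: 0.0424
grasp_force: 36.3
```

```bash
python3 - <<'E'
from h import *
st()
E
```

```text
t12.87 tcp [ 0.4809 -0.3305  0.0641] phi 180.1 down 1.0000 w 0.0424 f 36.3 F [ 0.5 -0.1 -1.4] j [-0.73  0.55 -0.32  0.69 -0.   -0.73]
```

Call:
{"method": "jog_arm", "body": {
  "series": [
    {"dp":[0,0,0.001],"turn":0},
    {"dp":[0,0,0.001],"turn":0},
    {"dp":[0,0,0.0005],"turn":0},
    {"dp":[0,0,0],"turn":0},
    {"dp":[0,0,0],"turn":0},
    {"dp":[0,0,0],"turn":0},
    {"dp":[0,0,0],"turn":0},
    {"dp":[0,0,0],"turn":0}
  ]
}}

```text
clock: 13.53
ee_pos: [0.4811, -0.3305, 0.0627]
tcp_rot: [-0.003, 3.14, -0.002]
contact_force: [-2.2, 2.7, 10.5]
grip_width: 0.0422
grasp_force: 37.1
```

Call:
{"method": "jog_arm", "body": {
  "series": [
    {"dp":[0,0,0],"turn":0},
    {"dp":[0,0,0],"turn":0},
    {"dp":[0,0,0],"turn":0},
    {"dp":[0,0,0],"turn":0},
    {"dp":[0,0,0],"turn":0},
    {"dp":[0,0,0],"turn":0},
    {"dp":[0,0,-0.02],"turn":0},
    {"dp":[0,0,-0.03],"turn":0}
  ],
  "fingers": 1
}}

```text
clock: 14.2
ee_pos: [0.4783, -0.3283, 0.1083]
tcp_rot: [0.003, -3.136, -0.007]
contact_force: [1.1, 0.3, 0.0]
grip_width: 0.0851
grasp_force: 0.0
```

Call:
{"method": "jog_arm", "body": {
  "series": [
    {"dp":[0,0,-0.04],"turn":0},
    {"dp":[0,0,-0.04],"turn":0},
    {"dp":[0,0,-0.04],"turn":0},
    {"dp":[0,0,-0.04],"turn":0},
    {"dp":[0,0,-0.04],"turn":0},
    {"dp":[0,0.04,0],"turn":0},
    {"dp":[0,0.04,0],"turn":0},
    {"dp":[0,0.04,0],"turn":0}
  ]
}}

```text
clock: 14.87
ee_pos: [0.4803, -0.2096, 0.3116]
tcp_rot: [0.0, 3.14, -0.001]
contact_force: [0.7, 1.0, -0.1]
grip_width: 0.0853
grasp_force: 0.0
```

Call:
{"method": "jog_arm", "body": {
  "series": [
    {"dp":[0,0.04,0],"turn":0},
    {"dp":[0,0.04,0],"turn":0},
    {"dp":[0,0.04,0],"turn":0},
    {"dp":[0,0.04,0],"turn":0},
    {"dp":[0,0.04,0],"turn":0},
    {"dp":[0,0.04,0],"turn":0},
    {"dp":[0,0.04,0],"turn":0},
    {"dp":[0,0.04,0],"turn":0}
  ]
}}

```text
clock: 15.53
ee_pos: [0.4791, 0.1118, 0.3109]
tcp_rot: [-0.003, 3.141, -0.0]
contact_force: [1.3, 0.0, -0.4]
grip_width: 0.0853
grasp_force: 0.0
```

Call:
{"method": "jog_arm", "body": {
  "series": [
    {"dp":[0,0.04,0],"turn":0},
    {"dp":[0,0.04,0],"turn":0},
    {"dp":[0,0.04,0],"turn":0},
    {"dp":[0,0.04,0],"turn":0},
    {"dp":[0,0.04,0],"turn":0},
    {"dp":[0,0.03,0],"turn":0},
    {"dp":[0,0.01,0],"turn":0},
    {"dp":[0,0,0],"turn":0}
  ]
}}

```text
clock: 16.2
ee_pos: [0.4785, 0.3521, 0.31]
tcp_rot: [0.009, -3.141, 0.0]
contact_force: [-0.6, -0.7, 0.4]
grip_width: 0.0855
grasp_force: 0.0
```

```bash
python3 - <<'E'
from h import *
st()
p=cap("wrist");save(p,"w4.png")
for l,z in(("valve_a",.006),("carrier",0)):
    for m in nets.place_of(p,l)[:5]: print(l,round(m["conf"],2),np.round(m["xy"]),np.round(at(p,m["xy"],z)[:2],4))
print(cir(p,.094,.4,.62,.27,.46,.0215,15,6))
p=cap("top");save(p,"top2.png")
for m in nets.place_of(p,"valve_a")[:5]: print("top",round(m["conf"],2),np.round(m["xy"]))
E
```

```text
t16.20 tcp [0.4785 0.3521 0.31  ] phi 180.3 down 1.0000 w 0.0855 f 0.0 F [-0.6 -0.7  0.4] j [0.51 0.38 0.06 1.26 0.   0.5 ]
valve_a 0.79 [306. 229.] [0.5488 0.3899]
carrier 0.82 [275. 196.] [0.5021 0.3456]
[array([ 0.4448,  0.3078, 20.25  ], dtype=float32), array([ 0.4542,  0.3933, 21.55  ], dtype=float32), array([ 0.5248,  0.3042, 19.75  ], dtype=float32), array([ 0.5482,  0.3892, 22.    ], dtype=float32), array([ 0.5278,  0.3843, 19.8   ], dtype=float32)]
top 0.6 [165. 248.]
top 0.53 [166. 222.]
top 0.33 [260. 222.]
```

View pics/w4.png

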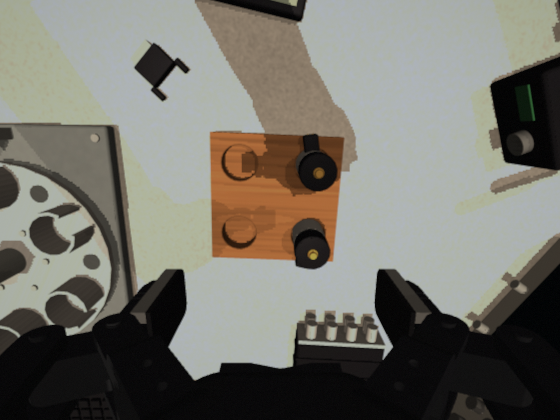

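View pics/top2.png

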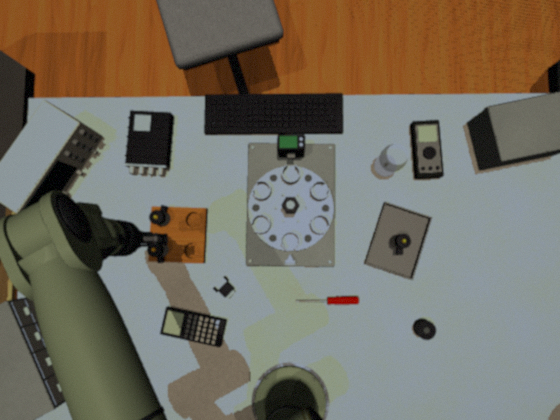

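```bash
python3 - <<'E'
from h import *
p=cv2.imread("pics/w4.png")[120:280,200:360];t=cv2.imread("pics/top0.png")[200:270,140:210];s=cv2.imread("pics/side0.png")[140:215,95:205]
f=lambda a,w,h:cv2.resize(a,(w,h),interpolation=cv2.INTER_CUBIC)
cv2.imwrite("pics/c1.png",np.hstack([f(p,480,480),np.vstack([f(t,280,280),f(s,280,200)])]))
E
```

```text
(no output)
```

View pics/c1.png

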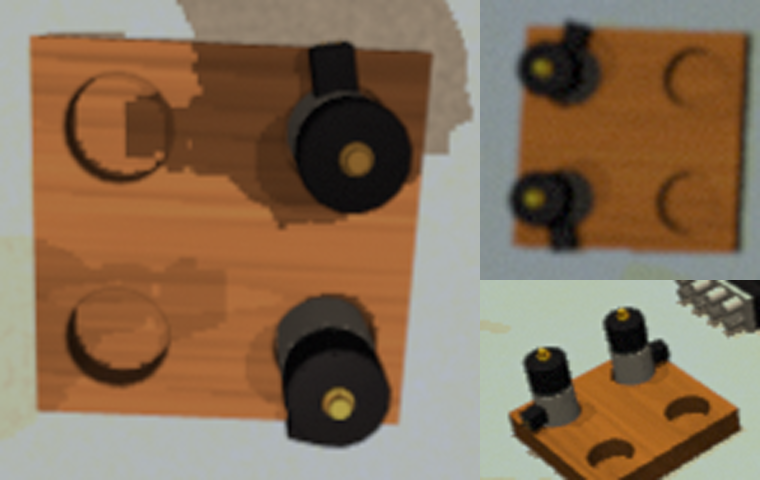

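```bash
python3 - <<'E'
from h import *
p=imaging.capture("wrist");p["T"]=wT(status.read_state())@p["tool_from_camera"]
t=cap("top")
def yaw(a,c):d=a[:2]-np.array(c);return np.round(a[:2],4),np.hypot(*d).round(4),np.degrees(np.arctan2(d[1],d[0])).round(1)
N=(.4545,.393);F=(.5482,.3895)
print("near wrist",yaw(at(p,(310.5,134.3),.05),N));print("near top",yaw(at(t,(161.2,262),.045),N))
print("far top",yaw(at(t,(164.8,205.8),.045),F))
print("far corner wrist",at(p,(295.7,266),.05))
for l,u in(("wrist",p),("top",t)):
  for m in nets.place_of(u,"carrier")[:1]: print(l,at(u,m["xy"],0))
# predicted ear corner for far yaw
for y in range(-30,31,10):
    a=np.radians(y);c=[pix(p,(F[0]+.04*np.cos(a)-s*.009*np.sin(a),F[1]+.04*np.sin(a)+s*.009*np.cos(a),.05)).round(1).tolist() for s in(-1,1)];print(y,c)
E
```

```text
near wrist (array([0.4173, 0.3849]), np.float64(0.0381), np.float64(-167.7))
near top (array([0.4173, 0.3848]), np.float64(0.0381), np.float64(-167.6))
far top (array([0.587 , 0.3779]), np.float64(0.0405), np.float64(-16.6))
far corner wrist [0.58870177 0.36950462 0.05      ]
top [0.50434381 0.34309276 0.        ]
-30 [[290.0, 258.9], [301.5, 265.1]]
-20 [[294.2, 261.9], [306.7, 266.1]]
-10 [[298.8, 264.2], [312.0, 266.3]]
0 [[303.9, 265.7], [317.3, 265.7]]
10 [[309.1, 266.3], [322.4, 264.2]]
20 [[314.4, 266.1], [327.2, 261.9]]
30 [[319.7, 265.1], [331.6, 258.9]]
```

The zoomed crop shows the near valve's ear towards -x (yaw about 192°) and the far valve's ear towards +x (yaw about -16°). I'm picking the near one first.

Call:
{"method": "jog_arm", "body": {
  "series": [
    {"dp":[0.012,0.02,0],"turn":0},
    {"dp":[0.012,0.021,0],"turn":0},
    {"dp":[0,0,0.035],"turn":0},
    {"dp":[0,0,0.035],"turn":0},
    {"dp":[0,0,0.035],"turn":0},
    {"dp":[0,0,0.035],"turn":0},
    {"dp":[0,0,0.02],"turn":0},
    {"dp":[0,0,0],"turn":0}
  ]
}}

```text
clock: 17.32
ee_pos: [0.4522, 0.3884, 0.1459]
tcp_rot: [0.002, -3.134, 0.008]
contact_force: [-0.1, -0.6, 0.4]
grip_width: 0.0857
grasp_force: 0.0
```

```bash
python3 - <<'E'
from h import *
st();p=cap("wrist")
for m in nets.place_of(p,"valve_a")[:3]: print(round(m["conf"],2),m["xy"],at(p,m["xy"],.006))
print(cir(p,.094,.40,.52,.34,.45,.0215,12))
E
```

```text
t17.32 tcp [0.4522 0.3884 0.1459] phi 180.1 down 1.0000 w 0.0857 f 0.0 F [-0.1 -0.6  0.4] j [ 0.59  0.49 -0.19  0.9  -0.    0.58]
0.57 [284.2, 308.4] [0.54990264 0.39197492 0.006     ]
0.56 [286.0, 213.9] [0.45531569 0.39308154 0.006     ]
[array([ 0.4542,  0.3938, 20.95  ], dtype=float32), array([ 0.5082,  0.3922, 19.8   ], dtype=float32)]
```

Call:
{"method": "jog_arm", "body": {
  "series": [
    {"dp":[-0.002,0.003,0.02],"turn":0},
    {"dp":[0,0,0.02],"turn":0},
    {"dp":[0,0,0.02],"turn":0},
    {"dp":[0,0,0.015],"turn":0},
    {"dp":[0,0,0.006],"turn":0},
    {"dp":[0,0,0],"turn":0},
    {"dp":[0,0,0],"turn":0},
    {"dp":[0,0,0],"turn":0}
  ]
}}

```text
clock: 18.08
ee_pos: [0.4583, 0.3947, 0.0718]
tcp_rot: [-0.003, 3.139, 0.003]
contact_force: [-0.9, -0.4, -0.6]
grip_width: 0.0853
grasp_force: 0.0
```

Call:
{"method": "jog_arm", "body": {
  "series": [
    {"dp":[0,0,0],"turn":0},
    {"dp":[0,0,0],"turn":0},
    {"dp":[0,0,0],"turn":0},
    {"dp":[0,0,0],"turn":0},
    {"dp":[0,0,0],"turn":0},
    {"dp":[0,0,0],"turn":0},
    {"dp":[0,0,0],"turn":0},
    {"dp":[0,0,0],"turn":0}
  ],
  "fingers": 0,
  "squeeze": 35
}}

```text
clock: 18.75
ee_pos: [0.4574, 0.3941, 0.0704]
tcp_rot: [-0.003, 3.141, 0.001]
contact_force: [-1.2, 0.3, 5.6]
grip_width: 0.0421
grasp_force: 35.8
```

Call:
{"method": "jog_arm", "body": {
  "series": [
    {"dp":[0,0,-0.01],"turn":0},
    {"dp":[0,0,-0.01],"turn":0},
    {"dp":[0,0,-0.02],"turn":0},
    {"dp":[0,0,-0.03],"turn":0},
    {"dp":[0,0,-0.03],"turn":0},
    {"dp":[0,0,-0.03],"turn":0},
    {"dp":[0,0,-0.03],"turn":0},
    {"dp":[0,0,-0.01],"turn":0}
  ]
}}

```text
clock: 19.42
ee_pos: [0.4586, 0.395, 0.2454]
tcp_rot: [-0.003, 3.136, 0.006]
contact_force: [1.4, -0.0, -1.1]
grip_width: 0.0422
grasp_force: 35.7
```

```bash
python3 - <<'E'
from h import *
st();p=cap("wrist");save(p,"w5.png")
for l in("valve_a",):
    for m in nets.place_of(p,l)[:3]: print(round(m["conf"],2),m["xy"],at(p,m["xy"],.17))
E
```

```text
t19.42 tcp [0.4586 0.395  0.2454] phi 180.1 down 1.0000 w 0.0422 f 35.7 F [ 1.4 -0.  -1.1] j [ 0.59  0.42 -0.04  1.11  0.    0.59]
0.69 [279.7, 231.5] [0.45856183 0.39513667 0.17      ]
```

View pics/w5.png

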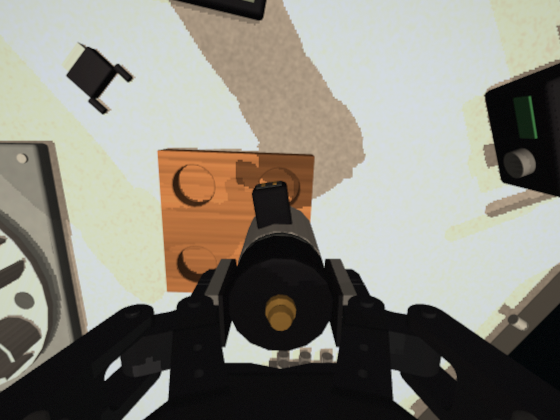

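```bash
cat >> h.py <<'E'
def held(p,off,box=.05):
    # off: tcp above foot; returns can-top circle centre rel. to tcp, in world axes
    s=status.read_state()["ee_pos"];z=s[2]-off+.088
    return [(c[0]-s[0],c[1]-s[1],c[2]) for c in cir(p,z,s[0]-box,s[0]+box,s[1]-box,s[1]+box,.0215,8)]
E
python3 - <<'E'
from h import *
p=cap("wrist");s=status.read_state()["ee_pos"];print(np.round(held(p,.0644),4))
z=s[2]-.0644+.088
r=rect(p,z,s[0]-.05,s[0]+.05,s[1]-.05,s[1]+.05,3000)[:,:,::-1].copy();cv2.circle(r,(150,150),65,(0,255,0),1)
z=s[2]-.0644+.044
e=rect(p,z,s[0]-.06,s[0]+.04,s[1]-.05,s[1]+.05,3000)[:,:,::-1]
cv2.imwrite("pics/c2.png",np.hstack([r,e]))
E
```

```text
[[-2.000e-04  3.000e-04  2.080e+01]
 [-3.920e-02  3.130e-02  2.025e+01]
 [-1.820e-02 -4.920e-02  2.120e+01]]
```

View pics/c2.png

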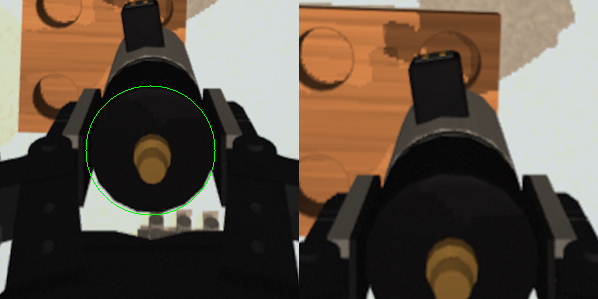

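```bash
python3 - <<'E'
from h import *
q=imaging.capture("wrist");s=[.4818,-.0044,.233]
M=np.eye(4);M[:3,:3]=R.from_rotvec([-.003,3.136,-.002]).as_matrix();M[:3,3]=s
p=dict(img=cv2.imread("pics/w3.png")[:,:,::-1].copy(),K=q["K"],T=M@q["tool_from_camera"])
for pr in(8,5):print(np.round([(c[0]-s[0],c[1]-s[1],c[2]) for c in cir(p,s[2]-.0586+.088,s[0]-.05,s[0]+.05,s[1]-.05,s[1]+.05,.0215,pr)],4))
r=rect(p,s[2]-.0586+.088,s[0]-.05,s[0]+.05,s[1]-.05,s[1]+.05,3000)[:,:,::-1].copy();cv2.circle(r,(150,150),65,(0,255,0),1)
e=rect(p,s[2]-.0586+.044,s[0]-.06,s[0]+.04,s[1]-.05,s[1]+.05,3000)[:,:,::-1]
cv2.imwrite("pics/c3.png",np.hstack([r,e]))
E
```

```text
[[-4.80e-03  3.00e-04  2.32e+01]
 [-2.82e-02 -1.32e-02  2.32e+01]
 [-3.62e-02  3.28e-02  2.02e+01]]
[[-4.80e-03  3.00e-04  2.32e+01]
 [-2.82e-02 -1.32e-02  2.32e+01]
 [-3.62e-02  3.28e-02  2.02e+01]]
```

View pics/c3.png

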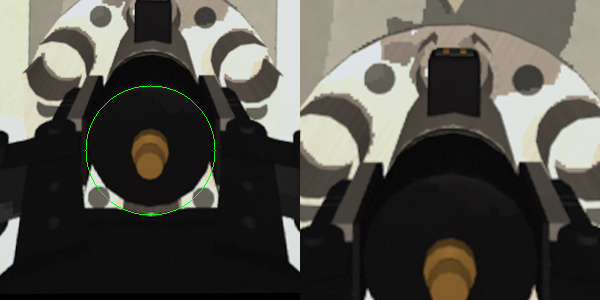

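Call:
{"method": "jog_arm", "body": {
  "series": [
    {"dp":[-0.002,-0.02,0],"turn":0},
    {"dp":[-0.002,-0.035,0],"turn":0},
    {"dp":[-0.002,-0.035,0],"turn":0},
    {"dp":[-0.002,-0.035,0],"turn":0},
    {"dp":[-0.002,-0.035,0],"turn":0},
    {"dp":[-0.002,-0.035,0],"turn":0},
    {"dp":[-0.002,-0.035,0],"turn":0},
    {"dp":[-0.002,-0.035,0],"turn":0}
  ]
}}

```text
clock: 20.28
ee_pos: [0.4717, 0.1271, 0.2374]
tcp_rot: [0.004, -3.137, 0.001]
contact_force: [0.6, -0.8, -1.0]
grip_width: 0.0419
grasp_force: 36.0
```

Call:
{"method": "jog_arm", "body": {
  "series": [
    {"dp":[-0.002,-0.035,0],"turn":0},
    {"dp":[-0.002,-0.035,0],"turn":0},
    {"dp":[0,-0.035,0],"turn":0},
    {"dp":[0,-0.02,0],"turn":0},
    {"dp":[0,-0.009,0],"turn":0},
    {"dp":[0,0,0],"turn":5},
    {"dp":[0,0,0],"turn":0},
    {"dp":[0,0,0],"turn":0}
  ]
}}

```text
clock: 20.95
ee_pos: [0.4769, -0.0046, 0.2385]
tcp_rot: [-0.13, -3.136, -0.001]
contact_force: [-0.5, 0.2, -0.7]
grip_width: 0.0418
grasp_force: 36.0
```

Call:
{"method": "jog_arm", "body": {
  "series": [
    {"dp":[0,0,0.02],"turn":0},
    {"dp":[0,0,0.02],"turn":0},
    {"dp":[0,0,0.02],"turn":0},
    {"dp":[0,0,0],"turn":0},
    {"dp":[0,0,0],"turn":0},
    {"dp":[0,0,0],"turn":0},
    {"dp":[0,0,0],"turn":0},
    {"dp":[0,0,0],"turn":0}
  ]
}}

```text
clock: 21.62
ee_pos: [0.4787, -0.0051, 0.1809]
tcp_rot: [0.133, 3.137, -0.0]
contact_force: [0.6, -0.1, -1.3]
grip_width: 0.0419
grasp_force: 36.0
```

```bash
python3 - <<'E'
from h import *
st();p=cap("wrist");save(p,"w6.png");s=status.read_state()["ee_pos"]
a=rect(p,s[2]-.0644+.044,s[0]-.06,s[0]+.04,s[1]-.05,s[1]+.05,3000)[:,:,::-1]
b=rect(p,.092,.40,.50,-.054,.046,3000)[:,:,::-1].copy();cv2.circle(b,(150,int((.4785-.40)*3000)),82,(0,255,0),1)
cv2.imwrite("pics/c4.png",np.hstack([a,b]))
E
```

```text
t21.62 tcp [ 0.4787 -0.0051  0.1809] phi 175.1 down 1.0000 w 0.0419 f 36.0 F [ 0.6 -0.1 -1.3] j [-0.17  0.25 -0.47  0.86 -0.   -0.08]
```

View pics/c4.png

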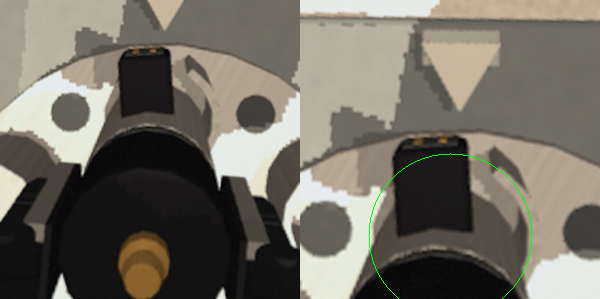

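Call:
{"method": "jog_arm", "body": {
  "series": [
    {"dp":[0,0.001,0.02],"turn":1},
    {"dp":[0,0,0.012],"turn":0},
    {"dp":[0,0,0.008],"turn":0},
    {"dp":[0,0,0.005],"turn":0},
    {"dp":[0,0,0.005],"turn":0},
    {"dp":[0,0,0],"turn":0},
    {"dp":[0,0,0],"turn":0},
    {"dp":[0,0,0],"turn":0}
  ]
}}

```text
clock: 22.33
ee_pos: [0.4782, -0.0041, 0.1301]
tcp_rot: [0.161, 3.137, 0.0]
contact_force: [-0.3, 0.1, -2.2]
grip_width: 0.0421
grasp_force: 37.2
```

```bash
python3 - <<'E'
from h import *
st()
E
```

```text
t22.33 tcp [ 0.4782 -0.0041  0.1301] phi 174.1 down 1.0000 w 0.0421 f 37.2 F [-0.3  0.1 -2.2] j [-0.16  0.3  -0.53  0.73  0.   -0.06]
```

Call:
{"method": "jog_arm", "body": {
  "series": [
    {"dp":[0,0,0.004],"turn":0},
    {"dp":[0,0,0.004],"turn":0},
    {"dp":[0,0,0.003],"turn":0},
    {"dp":[0,0,0.002],"turn":0},
    {"dp":[0,0,0.001],"turn":0},
    {"dp":[0,0,0.001],"turn":0},
    {"dp":[0,0,0],"turn":0},
    {"dp":[0,0,0],"turn":0}
  ]
}}

```text
clock: 23.0
ee_pos: [0.4786, -0.0042, 0.1163]
tcp_rot: [0.161, 3.136, -0.0]
contact_force: [-1.8, 0.7, 12.3]
grip_width: 0.0422
grasp_force: 38.6
```

```bash
python3 - <<'E'
from h import *
st()
E
```

```text
t23.00 tcp [ 0.4786 -0.0042  0.1163] phi 174.1 down 1.0000 w 0.0422 f 38.6 F [-1.8  0.7 12.3] j [-0.16  0.32 -0.55  0.7   0.   -0.06]
```

Call:
{"method": "jog_arm", "body": {
  "series": [
    {"dp":[0,0,0],"turn":0},
    {"dp":[0,0,0],"turn":0},
    {"dp":[0,0,0],"turn":0},
    {"dp":[0,0,0],"turn":0},
    {"dp":[0,0,0],"turn":0},
    {"dp":[0,0,-0.03],"turn":0},
    {"dp":[0,0,-0.04],"turn":0},
    {"dp":[0,0,-0.04],"turn":0}
  ],
  "fingers": 1
}}

```text
clock: 23.67
ee_pos: [0.4765, -0.004, 0.225]
tcp_rot: [-0.161, -3.134, -0.0]
contact_force: [1.6, -0.5, -0.5]
grip_width: 0.0856
grasp_force: 0.0
```

```bash
python3 - <<'E'
from h import *
st();p=cap("wrist");save(p,"w7.png")
for m in nets.place_of(p,"valve_a")[:2]: print(round(m["conf"],2),m["xy"],at(p,m["xy"],.052))
E
```

```text
t23.67 tcp [ 0.4765 -0.004   0.225 ] phi 174.1 down 1.0000 w 0.0856 f 0.0 F [ 1.6 -0.5 -0.5] j [-0.16  0.2  -0.4   0.97 -0.   -0.06]
0.92 [280.8, 200.5] [ 0.47535814 -0.00308093  0.052     ]
```

Call:
{"method": "jog_arm", "body": {
  "series": [
    {"dp":[-0.034,0.003,0],"turn":0},
    {"dp":[-0.034,0.004,0],"turn":0},
    {"dp":[-0.033,0.004,0],"turn":0},
    {"dp":[0,0,0],"turn":-7},
    {"dp":[0,0,0],"turn":-7},
    {"dp":[0,0,0],"turn":-7},
    {"dp":[0,0,0],"turn":-7},
    {"dp":[0,0,0],"turn":-7}
  ]
}}

```text
clock: 24.43
ee_pos: [0.5791, -0.0035, 0.2237]
tcp_rot: [0.798, -3.037, -0.001]
contact_force: [0.3, 0.5, 0.1]
grip_width: 0.0851
grasp_force: 0.0
```

Call:
{"method": "jog_arm", "body": {
  "series": [
    {"dp":[0,0,0],"turn":-1},
    {"dp":[0,0,0.02],"turn":0},
    {"dp":[0,0,0.02],"turn":0},
    {"dp":[0,0,0.02],"turn":0},
    {"dp":[0,0,0.02],"turn":0},
    {"dp":[0,0,0.02],"turn":0},
    {"dp":[0,0,0],"turn":0},
    {"dp":[0,0,0],"turn":0}
  ]
}}

```text
clock: 25.1
ee_pos: [0.5783, -0.0034, 0.1237]
tcp_rot: [0.813, -3.031, -0.002]
contact_force: [0.8, 0.5, 0.3]
grip_width: 0.0857
grasp_force: 0.0
```

```bash
python3 - <<'E'
from h import *
st()
E
```

```text
t25.10 tcp [ 0.5783 -0.0034  0.1237] phi 210.0 down 1.0000 w 0.0857 f 0.0 F [0.8 0.5 0.3] j [-0.13  0.48 -0.27  0.82 -0.   -0.66]
```

Call:
{"method": "jog_arm", "body": {
  "series": [
    {"dp":[0,0,0.003],"turn":0},
    {"dp":[0,0,0],"turn":0},
    {"dp":[0,0,0],"turn":0},
    {"dp":[0,0,0],"turn":0},
    {"dp":[0,0,0],"turn":0},
    {"dp":[0,0,0],"turn":0},
    {"dp":[0,0,0],"turn":0},
    {"dp":[0,0,0],"turn":0}
  ],
  "fingers": 0,
  "squeeze": 50
}}

```text
clock: 25.77
ee_pos: [0.5802, -0.0035, 0.1231]
tcp_rot: [-0.815, 3.032, -0.001]
contact_force: [-0.8, -0.0, 7.1]
grip_width: 0.0433
grasp_force: 53.8
```

Call:
{"method": "jog_arm", "body": {
  "series": [
    {"dp":[0,0,0],"turn":5},
    {"dp":[0,0,0],"turn":5},
    {"dp":[0,0,0],"turn":5},
    {"dp":[0,0,0],"turn":5},
    {"dp":[0,0,0],"turn":5},
    {"dp":[0,0,0],"turn":5},
    {"dp":[0,0,0],"turn":5},
    {"dp":[0,0,0],"turn":5}
  ]
}}

```text
clock: 26.43
ee_pos: [0.5801, -0.0032, 0.1231]
tcp_rot: [0.277, 3.127, 0.001]
contact_force: [-1.4, 2.2, 6.2]
grip_width: 0.0431
grasp_force: 54.0
```

Call:
{"method": "jog_arm", "body": {
  "series": [
    {"dp":[0,0,0],"turn":5},
    {"dp":[0,0,0],"turn":5},
    {"dp":[0,0,0],"turn":5},
    {"dp":[0,0,0],"turn":5},
    {"dp":[0,0,0],"turn":0},
    {"dp":[0,0,0],"turn":0},
    {"dp":[0,0,0],"turn":0},
    {"dp":[0,0,0],"turn":0}
  ]
}}

```text
clock: 27.1
ee_pos: [0.5801, -0.0031, 0.1231]
tcp_rot: [0.809, 3.034, 0.001]
contact_force: [-1.6, 3.0, 5.4]
grip_width: 0.0431
grasp_force: 53.9
```

```bash
python3 - <<'E'
from h import *
st()
E
```

```text
t27.10 tcp [ 0.5801 -0.0031  0.1231] phi 150.1 down 1.0000 w 0.0431 f 53.9 F [-1.6  3.   5.4] j [-0.13  0.48 -0.28  0.81  0.    0.39]
```

Call:
{"method": "jog_arm", "body": {
  "series": [
    {"dp":[0,0,0],"turn":0},
    {"dp":[0,0,0],"turn":0},
    {"dp":[0,0,0],"turn":0},
    {"dp":[0,0,0],"turn":0},
    {"dp":[0,0,-0.04],"turn":0},
    {"dp":[0,0,-0.04],"turn":0},
    {"dp":[0,0,-0.04],"turn":0},
    {"dp":[0,0,-0.04],"turn":0}
  ],
  "fingers": 1
}}

```text
clock: 27.77
ee_pos: [0.579, -0.0036, 0.2833]
tcp_rot: [-0.81, -3.035, 0.0]
contact_force: [1.6, 0.4, 0.4]
grip_width: 0.0853
grasp_force: 0.0
```

Call:
{"method": "jog_arm", "body": {
  "series": [
    {"dp":[0,0,-0.01],"turn":-6},
    {"dp":[0,0,-0.01],"turn":-6},
    {"dp":[0,0,0],"turn":-6},
    {"dp":[0,0,0],"turn":-6},
    {"dp":[0,0,0],"turn":-6},
    {"dp":[0.02,0.035,0],"turn":0},
    {"dp":[0.02,0.035,0],"turn":0},
    {"dp":[0.02,0.035,0],"turn":0}
  ]
}}

```text
clock: 28.43
ee_pos: [0.5185, 0.1017, 0.3013]
tcp_rot: [-0.001, -3.141, -0.0]
contact_force: [0.3, 1.5, -0.3]
grip_width: 0.0853
grasp_force: 0.0
```

Call:
{"method": "jog_arm", "body": {
  "series": [
    {"dp":[0.02,0.035,0],"turn":0},
    {"dp":[0.02,0.035,0],"turn":0},
    {"dp":[0,0.035,0],"turn":0},
    {"dp":[0,0.035,0],"turn":0},
    {"dp":[0,0.035,0],"turn":0},
    {"dp":[0,0.035,0],"turn":0},
    {"dp":[0,0.04,0],"turn":0},
    {"dp":[0,0,0],"turn":0}
  ]
}}

```text
clock: 29.1
ee_pos: [0.4779, 0.357, 0.3009]
tcp_rot: [0.013, -3.141, -0.004]
contact_force: [0.5, -0.2, -1.1]
grip_width: 0.0858
grasp_force: 0.0
```

```bash
python3 - <<'E'
from h import *
st()
p=cap("wrist");save(p,"w8.png")
for l,z in(("valve_a",.006),("carrier",0)):
    for m in nets.place_of(p,l)[:5]: print(l,round(m["conf"],2),np.round(m["xy"]),np.round(at(p,m["xy"],z)[:2],4))
print(cir(p,.094,.4,.62,.27,.46,.0215,15,6))
p=cap("top");save(p,"top3.png")
for l,z in(("valve_a",.052),("tested1",.052),("glass",0),("carrier",0)):
    for m in nets.place_of(p,l)[:5]: print("top",l,round(m["conf"],2),np.round(m["xy"]),at(p,m["xy"],z))
E
```

```text
t29.10 tcp [0.4779 0.357  0.3009] phi 180.5 down 1.0000 w 0.0858 f 0.0 F [ 0.5 -0.2 -1.1] j [0.52 0.38 0.05 1.24 0.   0.51]
valve_a 0.8 [ 61. 227.] [0.5453 0.05  ]
valve_a 0.79 [303. 233.] [0.5512 0.3905]
carrier 0.92 [272. 197.] [0.5012 0.3464]
[array([ 0.5238,  0.3053, 19.8   ], dtype=float32), array([ 0.4448,  0.3092, 20.95  ], dtype=float32), array([ 0.5488,  0.3892, 21.45  ], dtype=float32), array([ 0.5282,  0.3868, 22.05  ], dtype=float32), array([ 0.4462,  0.3868, 20.8   ], dtype=float32)]
top valve_a 0.53 [165. 220.] [0.54445812 0.37304107 0.052     ]
top valve_a 0.51 [259. 224.] [0.528879   0.09024342 0.052     ]
top valve_a 0.44 [293. 176.] [ 0.67631738 -0.01301604  0.052     ]
top glass 0.86 [384. 166.] [ 0.7133209  -0.29713233  0.        ]
top carrier 0.75 [181. 236.] [0.49777492 0.33887578 0.        ]
```

View pics/w8.png

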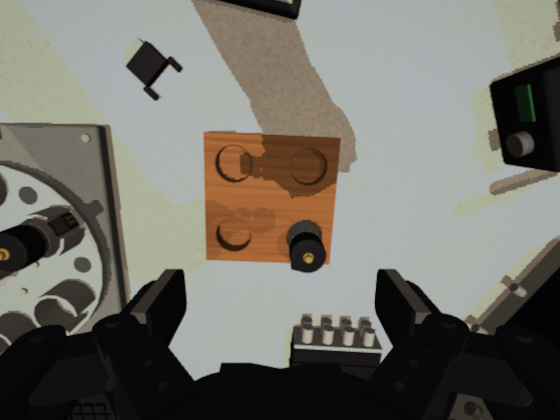

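Call:
{"method": "jog_arm", "body": {
  "series": [
    {"dp":[-0.024,0.011,0],"turn":0},
    {"dp":[-0.024,0.011,0],"turn":0},
    {"dp":[-0.023,0.011,0],"turn":0},
    {"dp":[0,0,0],"turn":-7},
    {"dp":[0,0,0],"turn":-7},
    {"dp":[0,0,0],"turn":-7},
    {"dp":[0,0,0],"turn":-7},
    {"dp":[0,0,0],"turn":-7}
  ]
}}

```text
clock: 30.17
ee_pos: [0.5502, 0.3833, 0.3019]
tcp_rot: [0.954, -2.993, 0.0]
contact_force: [-0.5, 0.1, 0.6]
grip_width: 0.0856
grasp_force: 0.0
```

Call:
{"method": "jog_arm", "body": {
  "series": [
    {"dp":[0,0,0],"turn":-7},
    {"dp":[0,0,0],"turn":-7},
    {"dp":[0,0,0],"turn":-7},
    {"dp":[0,0,0],"turn":-7},
    {"dp":[0,0,0],"turn":-7},
    {"dp":[0,0,0],"turn":-7},
    {"dp":[0,0,0],"turn":-7},
    {"dp":[0,0,0],"turn":-7}
  ]
}}

```text
clock: 30.83
ee_pos: [0.5501, 0.3833, 0.3021]
tcp_rot: [-2.248, 2.195, -0.0]
contact_force: [-0.1, 0.8, 0.2]
grip_width: 0.0853
grasp_force: 0.0
```

Call:
{"method": "jog_arm", "body": {
  "series": [
    {"dp":[0,0,0],"turn":-7},
    {"dp":[0,0,0],"turn":-7},
    {"dp":[0,0,0],"turn":-7},
    {"dp":[0,0,0],"turn":-7},
    {"dp":[0,0,0],"turn":-7},
    {"dp":[0,0,0],"turn":-7},
    {"dp":[0,0,0],"turn":-7},
    {"dp":[0,0,0],"turn":-7}
  ]
}}

```text
clock: 31.5
ee_pos: [0.5501, 0.3834, 0.3021]
tcp_rot: [-3.015, 0.882, -0.0]
contact_force: [-0.5, 0.1, -0.6]
grip_width: 0.0858
grasp_force: 0.0
```

Call:
{"method": "jog_arm", "body": {
  "series": [
    {"dp":[0,0,0],"turn":-7},
    {"dp":[0,0,0],"turn":-7},
    {"dp":[0,0,0],"turn":-3},
    {"dp":[0,0,0.03],"turn":0},
    {"dp":[0,0,0.03],"turn":0},
    {"dp":[0,0,0.03],"turn":0},
    {"dp":[0,0,0.03],"turn":0},
    {"dp":[0,0,0],"turn":0}
  ]
}}

```text
clock: 32.17
ee_pos: [0.5466, 0.3815, 0.1754]
tcp_rot: [3.105, -0.436, -0.013]
contact_force: [-1.9, -0.7, -0.6]
grip_width: 0.0858
grasp_force: 0.0
```

```bash
python3 - <<'E'
from h import *
st();p=cap("wrist");save(p,"w9.png")
for m in nets.place_of(p,"valve_a")[:3]: print(round(m["conf"],2),m["xy"],at(p,m["xy"],.006))
print(cir(p,.094,.49,.61,.33,.45,.0215,12))
a=rect(p,.05,.51,.61,.34,.44,3000)[:,:,::-1];b=rect(p,.094,.51,.61,.34,.44,3000)[:,:,::-1]
cv2.imwrite("pics/c5.png",np.hstack([a,b]))
E
```

```text
t32.17 tcp [0.5466 0.3815 0.1754] phi 344.0 down 0.9999 w 0.0858 f 0.0 F [-1.9 -0.7 -0.6] j [ 0.5   0.59  0.07  1.05 -0.   -2.36]
0.67 [269.9, 197.2] [0.55122825 0.38917288 0.006     ]
[array([ 0.5512,  0.3903, 20.9   ], dtype=float32)]
```

View pics/c5.png

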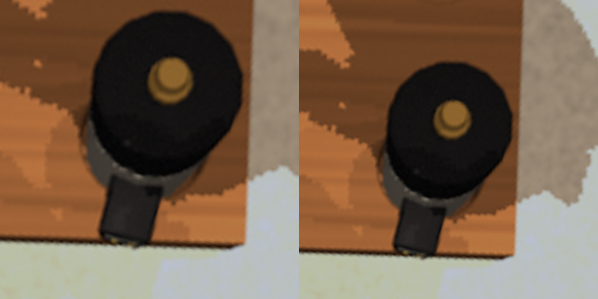

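Call:
{"method": "jog_arm", "body": {
  "series": [
    {"dp":[0.002,-0.009,0.02],"turn":0},
    {"dp":[0,0,0.02],"turn":0},
    {"dp":[0,0,0.02],"turn":0},
    {"dp":[0,0,0],"turn":0},
    {"dp":[0,0,0],"turn":0},
    {"dp":[0,0,0],"turn":0},
    {"dp":[0,0,0],"turn":0},
    {"dp":[0,0,0],"turn":0}
  ]
}}

```text
clock: 32.93
ee_pos: [0.5552, 0.3931, 0.124]
tcp_rot: [-3.109, 0.434, -0.004]
contact_force: [0.9, -0.5, 0.5]
grip_width: 0.0855
grasp_force: 0.0
```

Call:
{"method": "jog_arm", "body": {
  "series": [
    {"dp":[-0.003,0.004,0.015],"turn":0},
    {"dp":[0,0,0.015],"turn":0},
    {"dp":[0,0,0.015],"turn":0},
    {"dp":[0,0,0.01],"turn":0},
    {"dp":[0,0,0],"turn":0},
    {"dp":[0,0,0],"turn":0},
    {"dp":[0,0,0],"turn":0},
    {"dp":[0,0,0],"turn":0}
  ]
}}

```text
clock: 33.6
ee_pos: [0.551, 0.39, 0.0681]
tcp_rot: [-3.11, 0.434, -0.003]
contact_force: [0.3, -0.4, 0.1]
grip_width: 0.0854
grasp_force: 0.0
```

Call:
{"method": "jog_arm", "body": {
  "series": [
    {"dp":[0,0,0],"turn":0},
    {"dp":[0,0,0],"turn":0},
    {"dp":[0,0,0],"turn":0},
    {"dp":[0,0,0],"turn":0},
    {"dp":[0,0,0],"turn":0},
    {"dp":[0,0,0],"turn":0},
    {"dp":[0,0,0],"turn":0},
    {"dp":[0,0,0],"turn":0}
  ],
  "fingers": 0,
  "squeeze": 35
}}

```text
clock: 34.27
ee_pos: [0.5504, 0.3897, 0.0673]
tcp_rot: [-3.111, 0.434, -0.001]
contact_force: [-1.0, 0.6, 4.6]
grip_width: 0.042
grasp_force: 35.3
```

```bash
python3 - <<'E'
from h import *
st()
E
```

```text
t34.27 tcp [0.5504 0.3897 0.0673] phi 344.1 down 1.0000 w 0.0420 f 35.3 F [-1.   0.6  4.6] j [ 0.51  0.69 -0.05  0.83  0.   -2.36]
```

Call:
{"method": "jog_arm", "body": {
  "series": [
    {"dp":[0,0,-0.01],"turn":0},
    {"dp":[0,0,-0.01],"turn":0},
    {"dp":[0,0,-0.02],"turn":0},
    {"dp":[0,0,-0.03],"turn":0},
    {"dp":[0,0,-0.03],"turn":0},
    {"dp":[0,0,-0.03],"turn":0},
    {"dp":[0,0,-0.03],"turn":0},
    {"dp":[0,0,-0.02],"turn":0}
  ]
}}

```text
clock: 34.93
ee_pos: [0.5506, 0.3897, 0.2509]
tcp_rot: [-3.11, 0.434, -0.004]
contact_force: [0.5, 0.1, -0.9]
grip_width: 0.0424
grasp_force: 36.1
```

Call:
{"method": "jog_arm", "body": {
  "series": [
    {"dp":[0,0,0],"turn":7},
    {"dp":[0,0,0],"turn":7},
    {"dp":[0,0,0],"turn":7},
    {"dp":[0,0,0],"turn":7},
    {"dp":[0,0,0],"turn":7},
    {"dp":[0,0,0],"turn":7},
    {"dp":[0,0,0],"turn":7},
    {"dp":[0,0,0],"turn":7}
  ]
}}

```text
clock: 35.6
ee_pos: [0.5498, 0.3892, 0.2472]
tcp_rot: [2.537, -1.852, -0.0]
contact_force: [0.2, -0.0, -2.5]
grip_width: 0.042
grasp_force: 36.0
```

Call:
{"method": "jog_arm", "body": {
  "series": [
    {"dp":[0,0,0],"turn":7},
    {"dp":[0,0,0],"turn":7},
    {"dp":[0,0,0],"turn":7},
    {"dp":[0,0,0],"turn":7},
    {"dp":[0,0,0],"turn":7},
    {"dp":[0,0,0],"turn":7},
    {"dp":[0,0,0],"turn":7},
    {"dp":[0,0,0],"turn":7}
  ]
}}

```text
clock: 36.27
ee_pos: [0.5498, 0.3892, 0.2472]
tcp_rot: [1.371, -2.826, 0.0]
contact_force: [-0.4, -1.0, -1.7]
grip_width: 0.0418
grasp_force: 36.0
```

Call:
{"method": "jog_arm", "body": {
  "series": [
    {"dp":[0,0,0],"turn":7},
    {"dp":[0,0,0],"turn":7},
    {"dp":[0,0,0],"turn":7},
    {"dp":[0,0,0],"turn":7},
    {"dp":[0,0,0],"turn":7},
    {"dp":[0,0,0],"turn":7},
    {"dp":[0,0,0],"turn":7},
    {"dp":[0,0,0],"turn":7}
  ]
}}

```text
clock: 36.93
ee_pos: [0.5498, 0.3892, 0.2472]
tcp_rot: [-0.116, -3.139, 0.001]
contact_force: [0.6, 0.2, -0.9]
grip_width: 0.0421
grasp_force: 36.0
```

```bash
python3 - <<'E'
from h import *
st();p=cap("wrist");s=status.read_state()["ee_pos"];o=.0613
print(np.round(held(p,o),4))
r=rect(p,s[2]-o+.088,s[0]-.05,s[0]+.05,s[1]-.05,s[1]+.05,3000)[:,:,::-1].copy();cv2.circle(r,(150,150),65,(0,255,0),1)
e=rect(p,s[2]-o+.044,s[0]-.06,s[0]+.04,s[1]-.05,s[1]+.05,3000)[:,:,::-1]
cv2.imwrite("pics/c6.png",np.hstack([r,e]))
E
```

```text
t36.93 tcp [0.5498 0.3892 0.2472] phi 175.8 down 1.0000 w 0.0421 f 36.0 F [ 0.6  0.2 -0.9] j [ 0.51  0.56  0.19  1.21 -0.    0.58]
[[-4.800e-03  2.000e-04  2.320e+01]
 [ 1.920e-02 -3.480e-02  2.055e+01]]
```

View pics/c6.png

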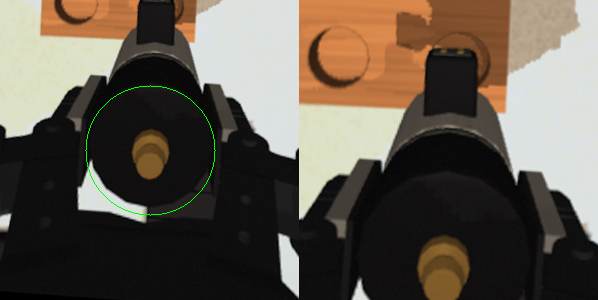

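Call:
{"method": "jog_arm", "body": {
  "series": [
    {"dp":[0.005,-0.02,0],"turn":0},
    {"dp":[0.005,-0.035,0],"turn":0},
    {"dp":[0.005,-0.035,0],"turn":0},
    {"dp":[0.005,-0.035,0],"turn":0},
    {"dp":[0.005,-0.035,0],"turn":0},
    {"dp":[0.005,-0.035,0],"turn":0},
    {"dp":[0.005,-0.035,0],"turn":0},
    {"dp":[0.005,-0.035,0],"turn":0}
  ]
}}

```text
clock: 37.65
ee_pos: [0.4914, 0.1263, 0.2473]
tcp_rot: [0.102, 3.14, -0.0]
contact_force: [1.2, 0.1, -1.6]
grip_width: 0.0421
grasp_force: 36.3
```

Call:
{"method": "jog_arm", "body": {
  "series": [
    {"dp":[0,-0.035,0],"turn":0},
    {"dp":[0,-0.035,0],"turn":0},
    {"dp":[0,-0.03,0],"turn":0},
    {"dp":[0,-0.02,0],"turn":0},
    {"dp":[0,-0.012,0],"turn":0},
    {"dp":[0,0,0],"turn":0},
    {"dp":[0,0,0],"turn":0},
    {"dp":[0,0,0],"turn":0}
  ]
}}

```text
clock: 38.32
ee_pos: [0.4832, -0.0034, 0.2471]
tcp_rot: [0.104, 3.14, 0.001]
contact_force: [-0.3, 0.2, -1.7]
grip_width: 0.0418
grasp_force: 36.2
```

Call:
{"method": "jog_arm", "body": {
  "series": [
    {"dp":[0,0,0.02],"turn":0},
    {"dp":[0,0,0.02],"turn":0},
    {"dp":[0,0,0.02],"turn":0},
    {"dp":[0,0,0],"turn":0},
    {"dp":[0,0,0],"turn":0},
    {"dp":[0,0,0],"turn":0},
    {"dp":[0,0,0],"turn":0},
    {"dp":[0,0,0],"turn":0}
  ]
}}

```text
clock: 38.98
ee_pos: [0.4842, -0.0038, 0.188]
tcp_rot: [0.106, 3.138, -0.0]
contact_force: [0.0, 0.1, -2.4]
grip_width: 0.0423
grasp_force: 36.2
```

```bash
python3 - <<'E'
from h import *
st()
E
```

```text
t38.98 tcp [ 0.4842 -0.0038  0.188 ] phi 176.1 down 1.0000 w 0.0423 f 36.2 F [ 0.   0.1 -2.4] j [-0.16  0.25 -0.44  0.88  0.   -0.09]
```

Call:
{"method": "jog_arm", "body": {
  "series": [
    {"dp":[0.003,0,0.02],"turn":0},
    {"dp":[0,0,0.015],"turn":0},
    {"dp":[0,0,0.01],"turn":0},
    {"dp":[0,0,0.008],"turn":0},
    {"dp":[0,0,0.007],"turn":0},
    {"dp":[0,0,0],"turn":0},
    {"dp":[0,0,0],"turn":0},
    {"dp":[0,0,0],"turn":0}
  ]
}}

```text
clock: 39.65
ee_pos: [0.4807, -0.0038, 0.1273]
tcp_rot: [0.107, 3.139, -0.0]
contact_force: [-0.5, -1.4, -1.7]
grip_width: 0.0423
grasp_force: 37.6
```

```bash
python3 - <<'E'
from h import *
st()
E
```

```text
t39.65 tcp [ 0.4807 -0.0038  0.1273] phi 176.1 down 1.0000 w 0.0423 f 37.6 F [-0.5 -1.4 -1.7] j [-0.16  0.31 -0.53  0.73  0.   -0.09]
```

Call:
{"method": "jog_arm", "body": {
  "series": [
    {"dp":[0,0,0.004],"turn":0},
    {"dp":[0,0,0.004],"turn":0},
    {"dp":[0,0,0.003],"turn":0},
    {"dp":[0,0,0.002],"turn":0},
    {"dp":[0,0,0.001],"turn":0},
    {"dp":[0,0,0.001],"turn":0},
    {"dp":[0,0,0],"turn":0},
    {"dp":[0,0,0],"turn":0}
  ]
}}

```text
clock: 40.32
ee_pos: [0.4806, -0.0037, 0.1131]
tcp_rot: [0.106, 3.139, -0.0]
contact_force: [-2.7, 0.3, 11.3]
grip_width: 0.0421
grasp_force: 38.6
```

Call:
{"method": "jog_arm", "body": {
  "series": [
    {"dp":[0,0,0],"turn":0},
    {"dp":[0,0,0],"turn":0},
    {"dp":[0,0,0],"turn":0},
    {"dp":[0,0,0],"turn":0},
    {"dp":[0,0,0],"turn":0},
    {"dp":[0,0,-0.03],"turn":0},
    {"dp":[0,0,-0.04],"turn":0},
    {"dp":[0,0,-0.04],"turn":0}
  ],
  "fingers": 1
}}

```text
clock: 40.98
ee_pos: [0.479, -0.0035, 0.2221]
tcp_rot: [-0.107, -3.136, -0.001]
contact_force: [1.1, -0.3, -0.1]
grip_width: 0.0856
grasp_force: 0.0
```

Call:
{"method": "jog_arm", "body": {
  "series": [
    {"dp":[-0.034,0.002,0],"turn":0},
    {"dp":[-0.033,0.002,0],"turn":0},
    {"dp":[-0.033,0.002,0],"turn":0},
    {"dp":[0,0,0],"turn":-7},
    {"dp":[0,0,0],"turn":-7},
    {"dp":[0,0,0],"turn":-7},
    {"dp":[0,0,0],"turn":-7},
    {"dp":[0,0,0],"turn":-6}
  ]
}}

```text
clock: 41.65
ee_pos: [0.5804, -0.0045, 0.2213]
tcp_rot: [0.825, -3.031, -0.0]
contact_force: [-0.3, -0.3, -0.7]
grip_width: 0.0858
grasp_force: 0.0
```

Call:
{"method": "jog_arm", "body": {
  "series": [
    {"dp":[0,0,0.02],"turn":0},
    {"dp":[0,0,0.02],"turn":0},
    {"dp":[0,0,0.02],"turn":0},
    {"dp":[0,0,0.02],"turn":0},
    {"dp":[0,0,0.02],"turn":0},
    {"dp":[0,0,0],"turn":0},
    {"dp":[0,0,0],"turn":0},
    {"dp":[0,0,0],"turn":0}
  ]
}}

```text
clock: 42.32
ee_pos: [0.581, -0.0045, 0.1226]
tcp_rot: [-0.816, 3.033, -0.0]
contact_force: [-0.1, -0.5, 0.2]
grip_width: 0.0853
grasp_force: 0.0
```

```bash
python3 - <<'E'
from h import *
st()
E
```

```text
t42.32 tcp [ 0.581  -0.0045  0.1226] phi 210.1 down 1.0000 w 0.0853 f 0.0 F [-0.1 -0.5  0.2] j [-0.13  0.48 -0.27  0.81  0.   -0.66]
```

Call:
{"method": "jog_arm", "body": {
  "series": [
    {"dp":[0,0,0.002],"turn":0},
    {"dp":[0,0,0],"turn":0},
    {"dp":[0,0,0],"turn":0},
    {"dp":[0,0,0],"turn":0},
    {"dp":[0,0,0],"turn":0},
    {"dp":[0,0,0],"turn":0},
    {"dp":[0,0,0],"turn":0},
    {"dp":[0,0,0],"turn":0}
  ],
  "fingers": 0,
  "squeeze": 50
}}

```text
clock: 42.98
ee_pos: [0.5804, -0.0034, 0.1208]
tcp_rot: [-0.817, 3.032, 0.003]
contact_force: [-2.4, 3.4, 6.2]
grip_width: 0.0432
grasp_force: 54.2
```

Call:
{"method": "jog_arm", "body": {
  "series": [
    {"dp":[0,0,0],"turn":5},
    {"dp":[0,0,0],"turn":5},
    {"dp":[0,0,0],"turn":5},
    {"dp":[0,0,0],"turn":5},
    {"dp":[0,0,0],"turn":5},
    {"dp":[0,0,0],"turn":5},
    {"dp":[0,0,0],"turn":5},
    {"dp":[0,0,0],"turn":5}
  ]
}}

```text
clock: 43.65
ee_pos: [0.5803, -0.0032, 0.1208]
tcp_rot: [0.276, 3.129, 0.004]
contact_force: [-2.7, 4.3, 6.1]
grip_width: 0.0433
grasp_force: 54.2
```

Call:
{"method": "jog_arm", "body": {
  "series": [
    {"dp":[0,0,0],"turn":5},
    {"dp":[0,0,0],"turn":5},
    {"dp":[0,0,0],"turn":5},
    {"dp":[0,0,0],"turn":5},
    {"dp":[0,0,0],"turn":0},
    {"dp":[0,0,0],"turn":0},
    {"dp":[0,0,0],"turn":0},
    {"dp":[0,0,0],"turn":0}
  ]
}}

```text
clock: 44.32
ee_pos: [0.5804, -0.0032, 0.1208]
tcp_rot: [-0.809, -3.036, -0.004]
contact_force: [-2.9, 4.9, 5.5]
grip_width: 0.0432
grasp_force: 54.1
```

Call:
{"method": "jog_arm", "body": {
  "series": [
    {"dp":[0,0,0],"turn":0},
    {"dp":[0,0,0],"turn":0},
    {"dp":[0,0,0],"turn":0},
    {"dp":[0,0,0],"turn":0},
    {"dp":[0,0,-0.04],"turn":0},
    {"dp":[0,0,-0.04],"turn":0},
    {"dp":[0,0,-0.04],"turn":0},
    {"dp":[0,0,-0.04],"turn":0}
  ],
  "fingers": 1
}}

```text
clock: 44.98
ee_pos: [0.5801, -0.0046, 0.2815]
tcp_rot: [-0.81, -3.035, 0.0]
contact_force: [1.3, -1.6, -0.8]
grip_width: 0.0853
grasp_force: 0.0
```

Call:
{"method": "jog_arm", "body": {
  "series": [
    {"dp":[0,0,-0.02],"turn":-6},
    {"dp":[0,0,-0.02],"turn":-6},
    {"dp":[0,0,0],"turn":-6},
    {"dp":[0,0,0],"turn":-6},
    {"dp":[0,0,0],"turn":-6},
    {"dp":[0.035,0,0],"turn":0},
    {"dp":[0.035,0,0],"turn":0},
    {"dp":[0.03,0,0],"turn":0}
  ]
}}

```text
clock: 45.65
ee_pos: [0.4787, -0.0048, 0.319]
tcp_rot: [0.003, -3.14, 0.0]
contact_force: [1.2, 0.2, 0.2]
grip_width: 0.0855
grasp_force: 0.0
```

```bash
python3 - <<'E'
from h import *
st();p=cap("wrist");s=cap("side");t=cap("top")
for l,q in(("w",p),("s",s),("t",t)):
    for n,z in(("valve_a",.052),("glass",0),("tested1",.004)):
        for m in nets.place_of(q,n)[:4]: print(l,n,round(m["conf"],2),np.round(m["xy"]),at(q,m["xy"],z).round(3)[:2])
f=lambda a,w,h:cv2.resize(a,(w,h),interpolation=cv2.INTER_CUBIC)
cv2.imwrite("pics/end.png",np.hstack([f(p["img"],400,300),f(s["img"][150:400,160:460],400,300)])[:,:,::-1])
E
```

```text
t45.65 tcp [ 0.4787 -0.0048  0.319 ] phi 180.1 down 1.0000 w 0.0855 f 0.0 F [1.2 0.2 0.2] j [-0.16  0.15 -0.22  1.2  -0.   -0.17]
w valve_a 0.74 [346. 226.] [0.532 0.082]
w valve_a 0.67 [344. 296.] [0.636 0.085]
w glass 0.88 [ 96. 327.] [ 0.722 -0.305]
w tested1 0.77 [ 48. 178.] [ 0.477 -0.332]
s valve_a 0.98 [254. 198.] [0.633 0.087]
s valve_a 0.66 [227. 218.] [0.535 0.083]
s glass 0.78 [406. 273.] [ 0.705 -0.303]
s glass 0.55 [359. 349.] [ 0.477 -0.332]
s tested1 0.85 [358. 348.] [ 0.475 -0.33 ]
s tested1 0.19 [411. 271.] [ 0.715 -0.308]
t valve_a 0.48 [396. 240.] [ 0.48  -0.316]
t glass 0.75 [386. 162.] [ 0.726 -0.303]
t tested1 0.54 [394. 240.] [ 0.481 -0.323]
t tested1 0.23 [262. 192.] [0.634 0.085]
```

View pics/end.png

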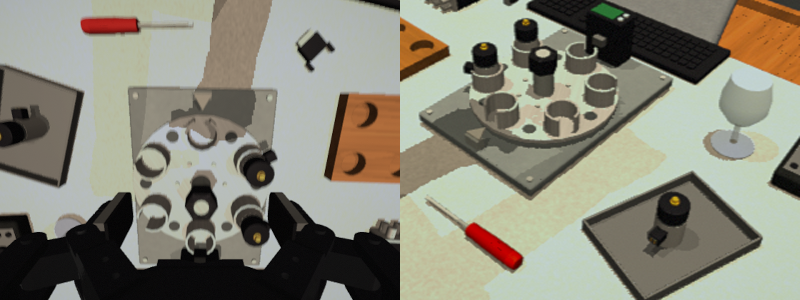

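The last picture shows both new valves seated at stations 1 and 2 with ears outwards, an empty pocket at the pointer, the tested valve upright in the tray, and the glass standing. Handing in.

```bash
python3 -c "
from plant import bot
print(bot.job_done())"
```

```text
the job is handed in; nothing more can be done
None
```

The job is handed in at about 46 s: the tested valve stands upright in the tray, both new valves are seated at stations 1 and 2 with ears outwards, an empty pocket is at the pointer, and the glass was not disturbed.

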